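Set out the staining caddy

ROBOT

A 6-joint arm with a two-finger parallel gripper is mounted at the origin on the work surface. World frame = base frame: x ahead of the robot, y to its left, z up, the work surface at z = 0. Lengths are in m, angles in rad, forces in N, time in s.
With the tool pointing down it reaches from about 0.35 to 0.975 m from the base axis. Payload 4.9 kg.
Tool frame: the origin (TCP) lies at the very end of the fingers, on their centre line; the grasp point (between the pads) lies 19 mm behind it; y points along the fingers, z is the direction in which the jaws open and shut, and the axes are right-handed (so a half turn about y gives the same grasp; the last joint's range is limited). The gripper opens to 85 mm and grips with 20 to 120 N. Pads are 22 mm wide; open, the fingers measure 114 mm over their backs; the gripper's body (76 mm by 85 mm) begins 54 mm behind the grasp point. The pads swing forward as they close: fully open they stand 13 mm farther back than shut.
Start: joints at [1.053, 0.053, 1.613, -0, 1.476, -0.119], TCP at [0.243, 0.576, 0.231] pointing down, gripper open.
Joint ranges: [-3.01, 3.01], [-1.01, 2.22], [0.06, 2.58], [-1.02, 4.17], [0.09, 2.62], [-3.14, 3.14]. Speed limits (rad/s): [2.57, 2.57, 3.14, 3.14, 3.14, 3.14].

INTERFACE

Orientations are given as a rotation vector (axis times angle).
In Python, from station import monitor, viewer, ticket gives the robot as it stands.
- The arm moves only by the tool servo_tool, never from a script. Its argument "commands" is one flat list of numbers, 7 for each row, row after row: the turn, a rotation vector about the tool's x, y, z in rad, then the shift along the tool's x, y, z in cm, then the opening, from 0 (shut) to 1 (fully open). In form: [rx, ry, rz, dx, dy, dz, claw, rx, ry, rz, dx, dy, dz, claw, ...]. A call has 1 to 20 rows; each row shifts and turns the pose as measured when the row begins, along the tool's axes as they then stand; what a row does not reach is not made up. A row lasts 1/10 s, in which the tool goes at most 50 mm and 8.59 degrees, less where a joint would pass 70% of its speed; a pose out of reach is approached as far as the arm can. A call is refused whole if a number of a shift passes 5 or a number of a turn 0.15, either way. A call with a gripper value outside its range is refused whole. The fingers move at their own pace and stop on an object; "grip_force" is the grip in N (left out, the last holds). Time passes only in rows, so rows that do not move let the fingers close. It gives the time, the measured TCP pose, the force and the opening at its end, in the units of the state.
- monitor.get_obs(): the state, without advancing time (a new reading comes with each control period).
- viewer.get_image(name): name is "scene" or "top" or "wrist"; returns a dict with "frame" (480x640x3 uint8, red, green, blue), "depth" (480x640 float32, m along the optical axis (not along the pixel's ray), 0 where there is no reading), "camera_matrix" (3x3 intrinsics, pixels), "cam_to_world" (4x4, takes a point from camera to world coordinates). Camera axes: x right, y down, z forward; pixel columns grow to the right and rows downward; lengths in m; the calibration is good to about 2 mm. The wrist camera is an equidistant fisheye: a pixel r from the principal point sees the ray r / f radians off the axis. A picture is of the moment at which its call begins.
- ticket.finish_job(): hands the job in, once; it reports no verdict.
The state is a dict: "t": time; "q": joint angles; "dq": joint speeds; "effort": joint torques, N m; "tool_pos": TCP position; "tool_rot": TCP orientation; "contact_force": force on the tool from outside, world axes, zero at the start; "wrist_torque": the same for the moment, N m; "opening": finger opening in m.
Only numpy, scipy, OpenCV 4.12 (cv2) and the standard library are available. Lean on these libraries where they do the work, as an engineer would, in place of code of your own. Each camera call takes 0.05 s, during which the arm holds its last target.

TASK

Set out the staining caddy: stand each of the three white-capped stain bottles upright in the caddy pocket of its own colour, and set the slide box down lengthways on the upper end of the caddy's sloped lane, so that it slides down and ends lying flat against the lower stop. The two black-capped bottles are old stock: leave them standing where they are.

Things in the scene. Friction and masses are not known exactly. Their poses are not given: they have to be found in the camera images.
- violet_bottle (a point): Stain dropper bottle, violet body with a white paper band, white cap: upright cylinder 34 mm in diameter up to 56 mm, then a shoulder and a 17 mm wide cap, 85 mm high in all, about 60 g. The point is its centre, half-way up (42.5 mm over its foot); z up its axis. Round, so it can be gripped across any diameter.
- amber_bottle (a point): Stain dropper bottle, amber body with a white paper band, white cap: upright cylinder 34 mm in diameter up to 56 mm, then a shoulder and a 17 mm wide cap, 85 mm high in all, about 60 g. The point is its centre, half-way up (42.5 mm over its foot); z up its axis. Round, so it can be gripped across any diameter.
- red_bottle (a point): Stain dropper bottle, red body with a white paper band, white cap: upright cylinder 34 mm in diameter up to 56 mm, then a shoulder and a 17 mm wide cap, 85 mm high in all, about 60 g. The point is its centre, half-way up (42.5 mm over its foot); z up its axis. Round, so it can be gripped across any diameter.
- old_violet_bottle (a point): Old look-alike dropper bottle, violet body with a white paper band, black cap: upright cylinder 34 mm in diameter up to 56 mm, then a shoulder and a 17 mm wide cap, 85 mm high in all, about 60 g. The point is its centre, half-way up (42.5 mm over its foot); z up its axis. Round, so it can be gripped across any diameter. Not to be moved.
- old_red_bottle (a point): Old look-alike dropper bottle, red body with a white paper band, black cap: upright cylinder 34 mm in diameter up to 56 mm, then a shoulder and a 17 mm wide cap, 85 mm high in all, about 60 g. The point is its centre, half-way up (42.5 mm over its foot); z up its axis. Round, so it can be gripped across any diameter. Not to be moved.
- slide_box (a point): White box of microscope slides with a blue band round it and a pale blue slide drawn on its lid, 80 (its x) x 50 (its y) x 42 mm high (its z), about 140 g, lying flat. The point is its centre, 21 mm over its underside. Either end may lead.
- violet_pocket (a point): Violet square pocket in the grey caddy tray (fixed): 48 mm wide inside, walls 3 mm thick, 12 mm above its floor. Point: centre of its inner floor, 8 mm over the bench; z up, x and y along its walls. Pockets and lane stand 80 mm apart in a row along y, in any order, axes parallel. Tray 190 (x) x 340 (y) mm, rim 12 mm high, 22 mm at its two ends.
- amber_pocket (a point): Amber square pocket in the grey caddy tray (fixed): 48 mm wide inside, walls 3 mm thick, 12 mm above its floor. Point: centre of its inner floor, 8 mm over the bench; z up, x and y along its walls. Pockets and lane stand 80 mm apart in a row along y, in any order, axes parallel. Tray 190 (x) x 340 (y) mm, rim 12 mm high, 22 mm at its two ends.
- red_pocket (a point): Red square pocket in the grey caddy tray (fixed): 48 mm wide inside, walls 3 mm thick, 12 mm above its floor. Point: centre of its inner floor, 8 mm over the bench; z up, x and y along its walls. Pockets and lane stand 80 mm apart in a row along y, in any order, axes parallel. Tray 190 (x) x 340 (y) mm, rim 12 mm high, 22 mm at its two ends.
- lane (a point): Fixed sloped slippery aluminium lane, low end with a 30 mm stop towards the robot, slope 0.38 rad; floor 170 x 60 mm inside, side walls 6 mm high (keep fingertips above). Point: middle of the floor, 49 mm over the bench; x up the slope, y across, z square to the floor. Stop at x = -85 mm, open high end at +85. Slide box centre: +40 mm when set at the upper end, -45 at the stop; slides by itself.

How it is judged:
By the outcome, as a careful person would: the job done as asked, in the order asked, and still so for the second after the job is handed in, with the robot touching nothing.
It also fails if it takes over 120 s, if anything falls off the work surface, if the arm or the gripper's body presses on something with over 40 N, if the wrist force passes 120 N, or if a joint passes its speed limit or range.

## Working session

There is one attempt and no reset: what is moved stays moved. The work goes in short steps, Python scripts to look and compute and a tool call to move; the robot and the scene stay as the last step left them, time stands still between calls to the robot, and variables do not carry over. Pictures are saved under pics/ and viewed, and the job is handed in when it is done.

Besides the shell and the picture viewer there is one more tool, called after ">>>" as a command line: name --argument value ..., lists and objects as JSON in quotes. servo_tool: Moves the arm, as the interface text tells. Its arguments: {"type":"object","properties":{"commands":{"type":"array","items":{"type":"number"}},"grip_force":{"type":"number"}},"required":["commands"]}

```bash
mkdir -p pics; ls; python3 - <<'E'
from station import monitor, viewer
import cv2, numpy as np
o=monitor.get_obs(); print({k:np.round(v,4) for k,v in o.items()})
for n in("top","scene"):
    im=viewer.get_image(n); cv2.imwrite(f"pics/{n}0.png",im["frame"][:,:,::-1]); np.savez(f"{n}0.npz",**im)
    print(n,im["camera_matrix"].round(1).tolist(),im["cam_to_world"].round(3).tolist())
E
```

```text
pics
{'t': np.float64(0.0), 'q': array([ 1.053 ,  0.0534,  1.6143, -0.    ,  1.476 , -0.119 ]), 'dq': array([ 0.0003,  0.0005,  0.0009,  0.0012, -0.0008,  0.0006]), 'effort': array([-1.40000e-03, -3.93691e+01, -3.70170e+01, -3.00000e-04,
        7.20000e-03, -0.00000e+00]), 'tool_pos': array([0.2424, 0.5754, 0.23  ]), 'tool_rot': array([-1.5501,  0.3135, -0.3124]), 'contact_force': array([-0.8201, -0.1381,  0.3429]), 'wrist_torque': array([0.0134, 0.0018, 0.0467]), 'opening': np.float64(0.0854)}
top [[484.5, 0.0, 324.2], [0.0, 484.5, 237.0], [0.0, 0.0, 1.0]] [[0.023, -0.989, 0.149, 0.375], [-0.999, -0.026, -0.022, 0.012], [0.026, -0.148, -0.989, 1.071], [0.0, 0.0, 0.0, 1.0]]
scene [[493.9, 0.0, 321.2], [0.0, 493.9, 242.6], [0.0, 0.0, 1.0]] [[0.711, 0.603, -0.361, 0.874], [0.703, -0.6, 0.382, -0.403], [0.014, -0.525, -0.851, 0.924], [0.0, 0.0, 0.0, 1.0]]
```

View pics/top0.png

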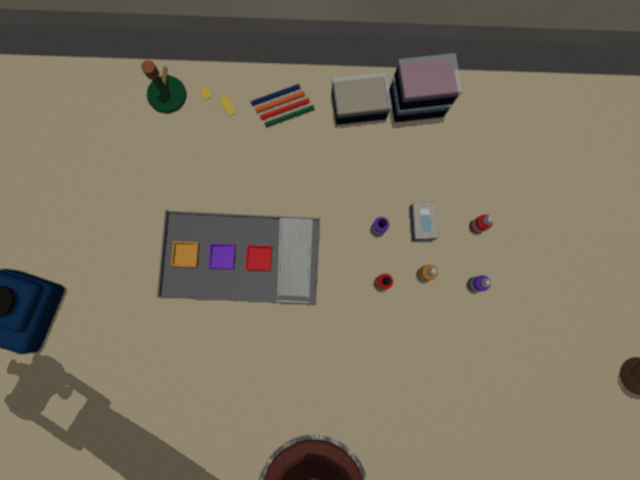

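View pics/scene0.png

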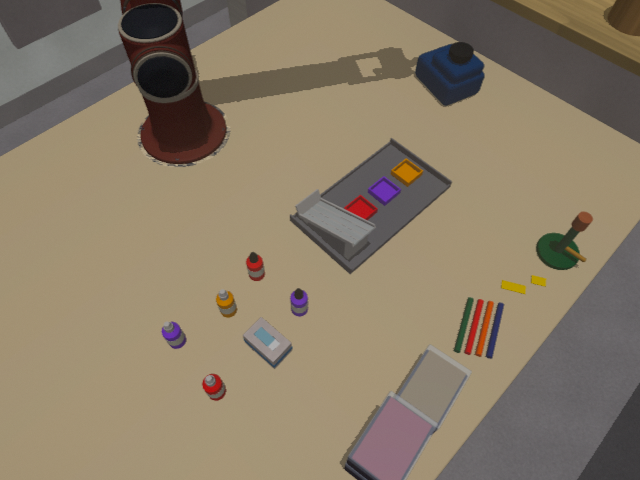

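The top view shows the caddy at (165-320, 212-303) with orange, violet and red pockets and the lane on the right. The white-capped bottles are at about (485,222) red, (430,272) amber and (482,284) violet. The black-capped ones are at (381,226) and (385,282), and the box is at (425,220). I'll enlarge these areas.

```bash
cat > h.py <<'E'
import numpy as np, cv2
from scipy.spatial.transform import Rotation as R
def ray(im,u,v):
    K=im["camera_matrix"];T=im["cam_to_world"]
    d=T[:3,:3]@np.array([(u-K[0,2])/K[0,0],(v-K[1,2])/K[1,1],1]); return T[:3,3],d
def at_z(im,u,v,z):
    o,d=ray(im,u,v); return o+d*(z-o[2])/d[2]
def dp(im,u,v):
    o,d=ray(im,u,v); return o+d*float(im["depth"][int(round(v)),int(round(u))])
def cloud(im):
    K=im["camera_matrix"];T=im["cam_to_world"];D=im["depth"]
    v,u=np.mgrid[0:480,0:640]
    P=np.stack([(u-K[0,2])/K[0,0]*D,(v-K[1,2])/K[1,1]*D,D],-1)
    return P@T[:3,:3].T+T[:3,3]
def crop(f,x0,y0,x1,y1,s,name):
    c=cv2.resize(f[y0:y1,x0:x1,::-1],None,fx=s,fy=s,interpolation=cv2.INTER_CUBIC); 
    cv2.imwrite(name,c)
E
python3 - <<'E'
from h import *
im=dict(np.load("top0.npz"))
crop(im["frame"],360,190,520,310,5,"pics/c1.png")
crop(im["frame"],155,200,330,310,4.5,"pics/c2.png")
P=cloud(im); z=P[...,2]
print(np.median(z[300:400,100:500]))
m=(z>0.03); m[:,:365]=0;m[:195]=0;m[310:]=0;m[:,510:]=0
n,l,s,c=cv2.connectedComponentsWithStats(m.astype(np.uint8))
for i in range(1,n):
    if s[i,4]<20: continue
    q=P[l==i]; print(s[i],q.mean(0).round(4),q[:,2].max().round(4)); t=q[q[:,2]>q[:,2].max()-0.008]; print('  top',t.mean(0).round(4),len(t))
E
```

```text
0.0006692470937663675
[412 201  26  38 883] [ 0.5734 -0.2277  0.0446] 1.0715
  top [0.3752 0.0119 1.0715] 2
[473 214  20  17 259] [ 0.5691 -0.3493  0.0597] 0.0899
  top [ 0.5713 -0.3542  0.0854] 27
[373 216  17  18 228] [ 0.5566 -0.1289  0.0662] 1.0715
  top [0.3752 0.0119 1.0715] 1
[419 264  19  17 245] [ 0.4591 -0.2298  0.0653] 1.0715
  top [0.3752 0.0119 1.0715] 1
[376 273  17  17 223] [ 0.4385 -0.1375  0.0633] 0.0877
  top [ 0.4398 -0.1396  0.085 ] 29
[471 275  20  16 263] [ 0.4398 -0.3413  0.0602] 0.0913
  top [ 0.4411 -0.3465  0.0859] 23
```

```bash
python3 - <<'E'
from h import *
im=dict(np.load("scene0.npz"))
crop(im["frame"],130,220,330,370,4,"pics/s1.png")
crop(im["frame"],290,135,460,270,4.5,"pics/s2.png")
P=cloud(im); z=P[...,2]
m=(z>0.03)&(z<0.12); m[:220]=0;m[:,330:]=0;m[405:]=0
n,l,s,c=cv2.connectedComponentsWithStats(m.astype(np.uint8))
for i in range(1,n):
    if s[i,4]<20: continue
    q=P[l==i]; print(s[i],q.mean(0).round(4),q[:,2].max().round(4)); t=q[q[:,2]>q[:,2].max()-0.008]; print('  top',t.mean(0).round(4),len(t))
E
```

```text
[308 220  22  14 169] [0.4693 0.0257 0.0431] 0.0603
  top [0.4904 0.0191 0.056 ] 14
[246 252  18  23 296] [ 0.4475 -0.1438  0.058 ] 0.0879
  top [ 0.4418 -0.1403  0.0836] 26
[216 289  20  23 325] [ 0.4692 -0.2373  0.058 ] 0.0872
  top [ 0.4634 -0.235   0.0838] 32
[291 288  17  23 308] [ 0.5675 -0.1361  0.058 ] 0.0858
  top [ 0.5633 -0.1326  0.0831] 32
[ 243  317   49   47 1160] [ 0.5788 -0.2304  0.0409] 0.0462
  top [ 0.5779 -0.2297  0.0414] 1058
[162 321  21  23 359] [ 0.4492 -0.3474  0.0579] 0.0864
  top [ 0.4436 -0.3466  0.083 ] 39
[202 374  22  23 377] [ 0.5789 -0.3556  0.0591] 0.0875
  top [ 0.5738 -0.3549  0.0832] 41
```

View pics/c1.png

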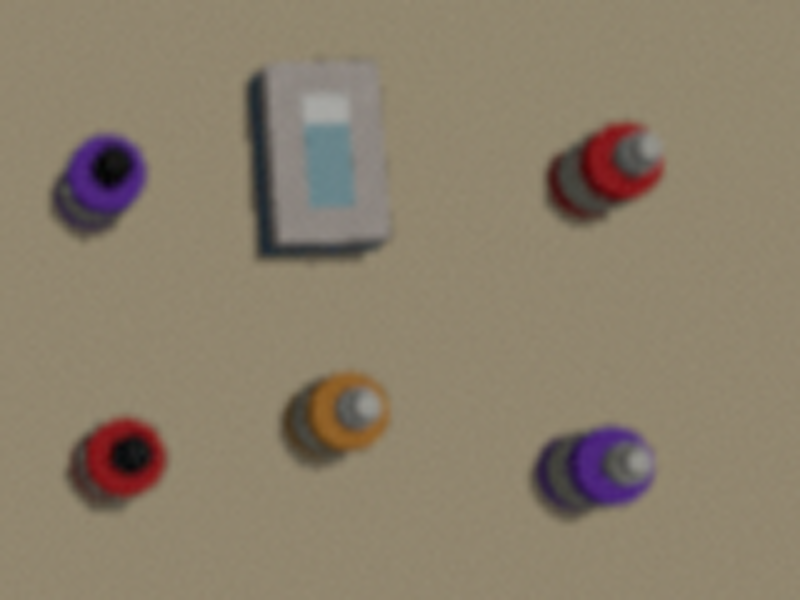

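View pics/c2.png

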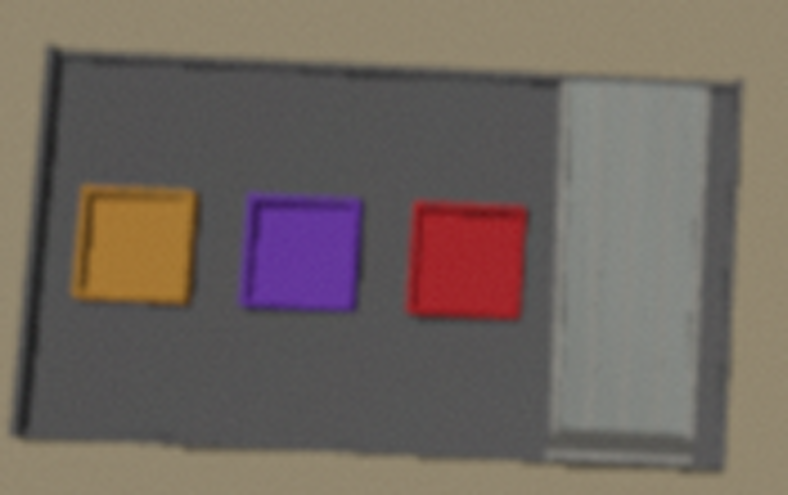

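View pics/s2.png

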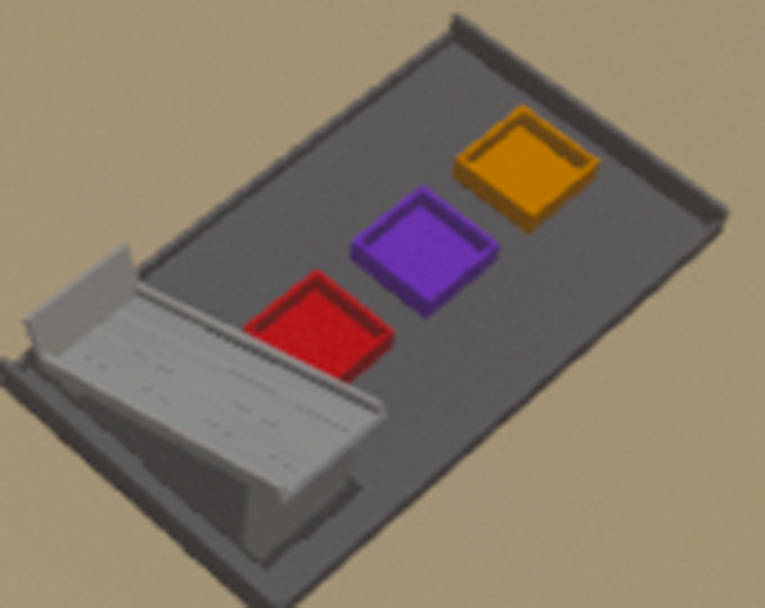

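View pics/s1.png

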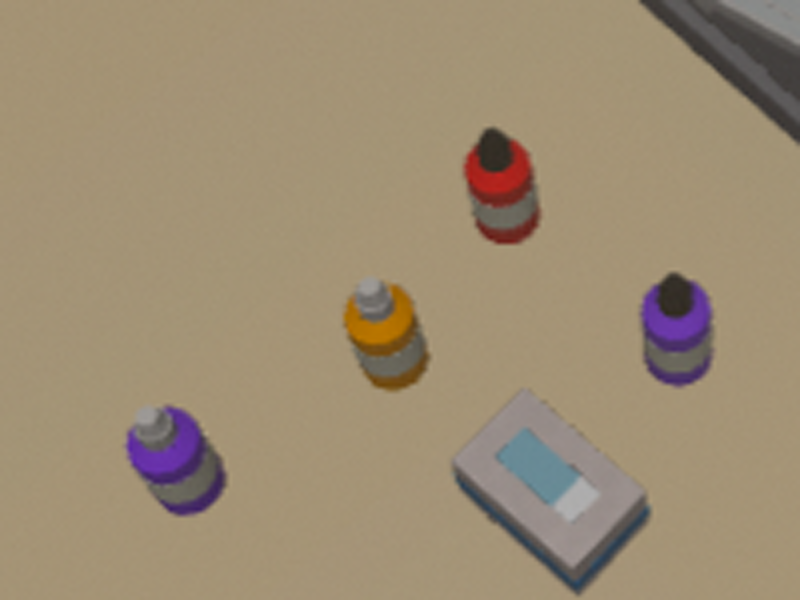

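```bash
cat > m1.py <<'E'
from h import *
t=dict(np.load("top0.npz")); s=dict(np.load("scene0.npz"))
f=lambda x,y,x0,y0,k:(x0+(x+.5)/k-.5,y0+(y+.5)/k-.5)
T1=lambda x,y,z:at_z(t,*f(x,y,360,190,5),z)[:2].round(4)
T2=lambda x,y,z:at_z(t,*f(x,y,155,200,4.5),z)[:2].round(4)
S1=lambda x,y,z:at_z(s,*f(x,y,130,220,4),z)[:2].round(4)
S2=lambda x,y,z:at_z(s,*f(x,y,290,135,4.5),z)[:2].round(4)
print("red",T1(648,146,.085)); print("amber",T1(368,405,.085),S1(370,286,.085)); print("violet",T1(638,462,.085),S1(150,415,.085))
print("oldv",T1(118,160,.085),S1(675,282,.085)," oldr",T1(135,454,.085),S1(492,137,.085))
for n,a,b in(("amb",(135,245.5),(527,160)),("vio",(302,253.5),(424.5,241)),("red",(468,261.5),(319,331))):
    print("pocket",n,T2(*a,.02),S2(*b,.02))
print("tray tl,tr",T2(50,48,.022),T2(740,82,.022),"bl br",T2(15,437,.022),T2(722,470,.022))
print("box",[T1(*p,.042).tolist() for p in((262,62),(378,60),(390,240),(275,245))],[S1(*p,.042).tolist() for p in((525,390),(647,495),(577,578),(455,465))])
# lane plane
for n,im in(("top",t),("scene",s)):
    P=cloud(im)
    m=np.zeros((480,640),bool)
    if n=="top": cv2m=cv2.fillPoly(np.zeros((480,640),np.uint8),[np.int32([f(*p,155,200,4.5) for p in((575,95),(695,98),(682,425),(565,420))])],1)
    else: cv2m=cv2.fillPoly(np.zeros((480,640),np.uint8),[np.int32([f(*p,290,135,4.5) for p in((135,310),(350,410),(290,470),(70,350))])],1)
    q=P[cv2m>0]; c=q.mean(0); 
    for _ in range(3):
        u,w,v=np.linalg.svd(q-c,full_matrices=False); nn=v[2]*np.sign(v[2][2]); r=(q-c)@nn; q=q[abs(r)<3*np.median(abs(r))+1e-4]; c=q.mean(0)
    print(n,len(q),"normal",nn.round(3),"slope",np.arccos(nn[2]).round(3),"yaw",np.arctan2(-nn[1],-nn[0]).round(3),"c",c.round(4))
E
python3 m1.py
```

```text
red [ 0.5715 -0.354 ]
amber [ 0.4602 -0.2351] [ 0.4628 -0.2344]
violet [ 0.4396 -0.3461] [ 0.443  -0.3455]
oldv [ 0.5595 -0.1318] [ 0.5622 -0.1318]  oldr [ 0.4378 -0.1393] [ 0.442  -0.1406]
pocket amb [0.488  0.2901] [0.4922 0.2901]
pocket vio [0.4862 0.2099] [0.4894 0.2108]
pocket red [0.4844 0.13  ] [0.4894 0.1301]
tray tl,tr [0.5833 0.337 ] [0.5758 0.0008] bl br [0.3952 0.3401] [0.3874 0.0048]
box [[0.6127, -0.201], [0.6151, -0.2519], [0.5356, -0.2562], [0.5321, -0.2063]] [[0.5368, -0.2086], [0.6162, -0.2035], [0.6223, -0.2531], [0.5419, -0.2569]]
top 2026 normal [-0.     0.999  0.041] slope 1.529 yaw -1.57 c [0.4847 0.0513 0.0544]
scene 952 normal [-0.246  0.799  0.548] slope 0.99 yaw -1.273 c [0.4884 0.0516 0.0524]
```

```bash
cat > st.py <<'E'
import sys
from h import *
from station import monitor
o=monitor.get_obs(); M=R.from_rotvec(o["tool_rot"]).as_matrix()
print("t %.2f pos"%o["t"],o["tool_pos"].round(4),"F",o["contact_force"].round(1),"open",round(float(o["opening"]),4),"q",o["q"].round(2))
print("axes x",M[:,0].round(3),"y",M[:,1].round(3),"z",M[:,2].round(3))
# args: x y z yaw pitch ; goal tool z dir: at yaw angle in world plane ; pitch about goal's lane y
if len(sys.argv)>3:
    a=[float(v) for v in sys.argv[1:]]; p=np.array(a[:3])
    if len(a)>3:
        zd=np.array([np.cos(a[3]),np.sin(a[3]),0]); yd=np.array([0,0,-1.]); G=np.stack([np.cross(yd,zd),yd,zd],1)
        if len(a)>4: G=R.from_rotvec(a[4]*zd).as_matrix()@G
        print("turn total (tool axes)",R.from_matrix(M.T@G).as_rotvec().round(3))
    else: G=M
    print("shift cm: now axes",(M.T@(p-o["tool_pos"])*100).round(2)," goal axes",(G.T@(p-o["tool_pos"])*100).round(2))
E
python3 st.py 0.441 -0.346 0.2 0; python3 st.py 0.441 -0.346 0.2 3.1416
```

```text
t 0.10 pos [0.2424 0.5755 0.2302] F [ 0.  -0.2  0.5] open 0.0852 q [ 1.05  0.05  1.61  0.    1.48 -0.12]
axes x [ 0.922 -0.388 -0.   ] y [-0.001 -0.002 -1.   ] z [ 0.388  0.922 -0.002]
turn total (tool axes) [2.000e-03 1.172e+00 1.000e-03]
shift cm: now axes [ 54.08   3.15 -77.2 ]  goal axes [92.15  3.02 19.86]
t 0.10 pos [0.2424 0.5755 0.2302] F [ 0.  -0.2  0.5] open 0.0852 q [ 1.05  0.05  1.61  0.    1.48 -0.12]
axes x [ 0.922 -0.388 -0.   ] y [-0.001 -0.002 -1.   ] z [ 0.388  0.922 -0.002]
turn total (tool axes) [ 1.00e-03 -1.97e+00 -2.00e-03]
shift cm: now axes [ 54.08   3.15 -77.2 ]  goal axes [-92.15   3.02 -19.86]
```

>>> servo_tool --commands '[0,0.147,0,0,0,0,0.8,0,0.147,0,0,0,0,0.8,0,0.147,0,0,0,0,0.8,0,0.147,0,0,0,0,0.8,0,0.147,0,0,0,0,0.8,0,0.147,0,0,0,0,0.8,0,0.147,0,0,0,0,0.8,0,0.147,0,0,0,0,0.8,0,0,0,0,0,4,0.8,0,0,0,0,0,4,0.8,0,0,0,0,0,4,0.8,0,0,0,0,0,4,0.8,0,0,0,0,0,4,0.8,0,0,0,4,0,0,0.8,0,0,0,4,0,0,0.8,0,0,0,4,0,0,0.8,0,0,0,4,0,0,0.8,0,0,0,4,0,0,0.8]'

```text
t: 1.9
tool_pos: [0.4394, 0.3607, 0.2097]
tool_rot: [-1.232, 1.234, -1.237]
contact_force: [0.6, -0.8, 1.4]
opening: 0.0682
```

```bash
python3 st.py 0.441 -0.346 0.16 0
```

```text
t 1.90 pos [0.4394 0.3607 0.2097] F [ 0.6 -0.8  1.4] open 0.0682 q [ 0.56 -0.04  1.75 -0.01  1.47  0.59]
axes x [-0.027 -0.999  0.026] y [-0.023 -0.025 -0.999] z [ 0.999 -0.027 -0.022]
turn total (tool axes) [ 0.023 -0.027  0.025]
shift cm: now axes [70.49  6.74  2.2 ]  goal axes [70.67  4.97  0.16]
```

>>> servo_tool --commands '[0.023,-0.027,0.025,4,0,0,0.8,0,0,0,4.7,0,0,0.8,0,0,0,4.7,0,0,0.8,0,0,0,4.7,0,0,0.8,0,0,0,4.7,0,0,0.8,0,0,0,4.7,0,0,0.8,0,0,0,4.7,0,0,0.8,0,0,0,4.7,0,0,0.8,0,0,0,4.7,0,0,0.8,0,0,0,4.7,0,0,0.8,0,0,0,4.7,0,0,0.8,0,0,0,4.7,0,0,0.8,0,0,0,4.7,0,0,0.8,0,0,0,4.7,0,0,0.8,0,0,0,4.7,0,0,0.8,0,0,0,0,0,0,0.8]'

```text
t: 3.5
tool_pos: [0.4302, -0.3682, 0.2041]
tool_rot: [-1.21, 1.211, -1.209]
contact_force: [0.2, -0.1, 0.3]
opening: 0.0686
```

```bash
python3 st.py 0.4413 -0.346 0.16 0; python3 - <<'E'
from h import *
from station import viewer
im=viewer.get_image("wrist"); np.savez("w1.npz",**im); cv2.imwrite("pics/w1.png",im["frame"][:,:,::-1]); print(im["camera_matrix"],im["cam_to_world"].round(3))
E
```

```text
t 3.50 pos [ 0.4302 -0.3682  0.2041] F [ 0.2 -0.1  0.3] open 0.0686 q [-0.84 -0.07  1.78 -0.    1.43 -0.84]
axes x [-0.001 -1.     0.   ] y [-0.002 -0.    -1.   ] z [ 1.    -0.001 -0.002]
turn total (tool axes) [ 0.002 -0.001  0.   ]
shift cm: now axes [-2.23  4.41  1.11]  goal axes [-2.22  4.41  1.11]
[[371.64829954   0.         319.38712336]
 [  0.         371.64829954 240.75902388]
 [  0.           0.           1.        ]] [[ 1.    -0.002 -0.004  0.43 ]
 [-0.003 -0.948 -0.318 -0.288]
 [-0.003  0.318 -0.948  0.348]
 [ 0.     0.     0.     1.   ]]
```

View pics/w1.png

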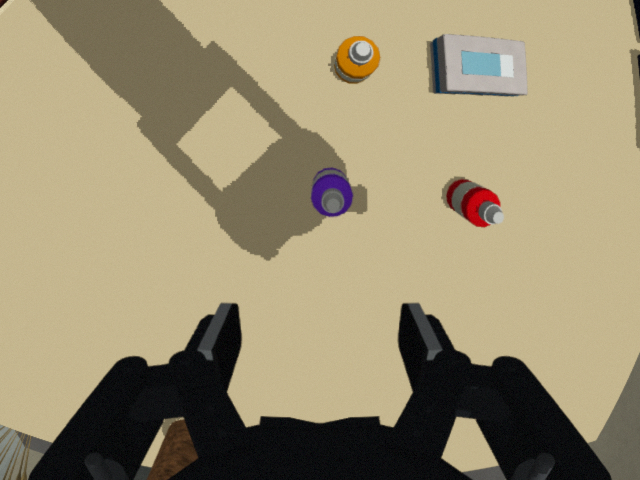

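The wrist view shows the violet cap at (333,203), amber at (362,49), red at (494,214), and the box lid corners at about (446,35), (524,39), (526,95) and (445,93).

```bash
cat >> h.py <<'E'
def fish(im,u,v,z):
    K=im["camera_matrix"];T=im["cam_to_world"]; x=(u-K[0,2])/K[0,0]; y=(v-K[1,2])/K[1,1]; r=np.hypot(x,y)
    d=T[:3,:3]@np.array([np.sin(r)*x/r,np.sin(r)*y/r,np.cos(r)]); o=T[:3,3]
    return (o+d*(z-o[2])/d[2])[:2].round(4)
E
python3 - <<'E'
from h import *
im=dict(np.load("w1.npz"))
for n,p in dict(v=(333,204),a=(362,48),r=(495,215)).items(): print(n,fish(im,*p,.085))
b=[fish(im,*p,.042) for p in((446,35),(524,39),(526,95),(445,93))]; print(b,np.mean(b,0))
E
```

```text
v [ 0.4393 -0.3478]
a [ 0.4593 -0.235 ]
r [ 0.568  -0.3547]
[array([ 0.5354, -0.2094]), array([ 0.612 , -0.2011]), array([ 0.614 , -0.2534]), array([ 0.5344, -0.2604])] [ 0.57395  -0.231075]
```

>>> servo_tool --commands '[0.002,0,0,-2.2,0,1.0,0.8,0,0,0,0,4.0,0,0.8,0,0,0,0,4.0,0,0.8,0,0,0,0,3.0,0,0.8,0,0,0,0,0,0,0.8]' --grip_force 30

```text
t: 4.05
tool_pos: [0.4414, -0.339, 0.0915]
tool_rot: [-1.207, 1.207, -1.206]
contact_force: [-0.4, 0.6, -0.3]
opening: 0.0687
```

```bash
python3 st.py 0.440 -0.346 0.021 0
```

```text
t 4.05 pos [ 0.4414 -0.339   0.0915] F [-0.4  0.6 -0.3] open 0.0687 q [-0.79  0.02  1.89  0.    1.23 -0.79]
axes x [ 0.002 -1.    -0.003] y [ 0.002  0.003 -1.   ] z [1.    0.002 0.002]
turn total (tool axes) [-0.002  0.002 -0.003]
shift cm: now axes [ 0.72  7.05 -0.16]  goal axes [ 0.7   7.05 -0.14]
```

>>> servo_tool --commands '[0,0,0,0.7,0,-0.1,0.8,0,0,0,0,3.0,0,0.8,0,0,0,0,3.0,0,0.8,0,0,0,0,1.0,0,0.8,0,0,0,0,0,0,0.8,0,0,0,0,0,0,0,0,0,0,0,0,0,0,0,0,0,0,0,0,0,0,0,0,0,0,0,0,0,0,0,0,0,0,0]'

```text
t: 5.05
tool_pos: [0.4492, -0.3532, 0.0372]
tool_rot: [-1.209, 1.183, -1.225]
contact_force: [0.4, -0.3, -0.5]
opening: 0.0337
```

```bash
python3 st.py 0.440 -0.346 0.021 0
```

```text
t 5.05 pos [ 0.4492 -0.3532  0.0372] F [ 0.4 -0.3 -0.5] open 0.0337 q [-0.8   0.11  1.9   0.    1.11 -0.81]
axes x [ 0.006 -1.     0.016] y [ 0.019 -0.016 -1.   ] z [1.    0.006 0.019]
turn total (tool axes) [-0.019  0.006  0.016]
shift cm: now axes [-0.75  1.59 -0.94]  goal axes [-0.72  1.62 -0.92]
```

```bash
cat > w.py <<'E'
import sys
from h import *
from station import viewer
for n in sys.argv[2:]:
    im=viewer.get_image(n); np.savez(f"{n}{sys.argv[1]}.npz",**im); cv2.imwrite(f"pics/{n}{sys.argv[1]}.png",im["frame"][:,:,::-1])
E
python3 w.py 2 wrist scene; python3 st.py
```

```text
t 5.15 pos [ 0.449  -0.3532  0.037 ] F [ 0.2 -0.2 -1.8] open 0.0343 q [-0.8   0.11  1.9   0.    1.11 -0.81]
axes x [ 0.006 -1.     0.015] y [ 0.019 -0.015 -1.   ] z [1.    0.006 0.019]
```

View pics/wrist2.png

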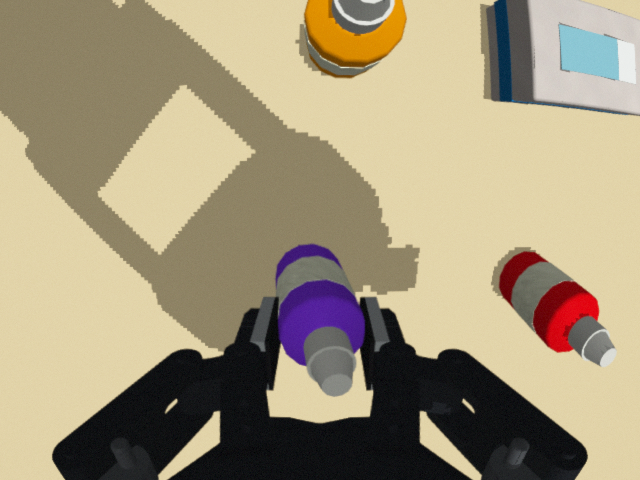

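View pics/scene2.png

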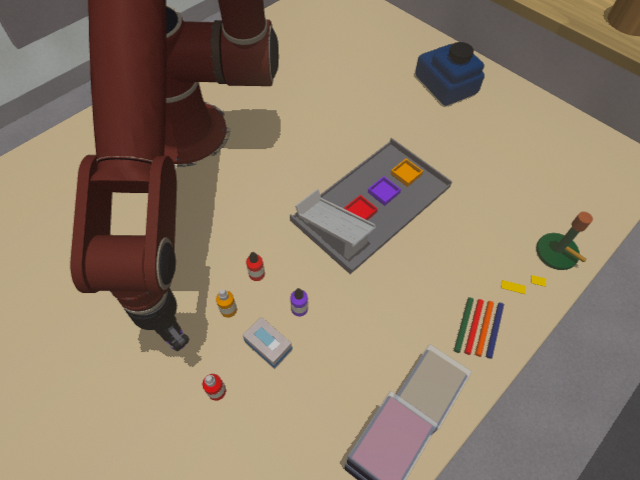

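The bottle stands between the pads, gripped at its shoulder because the descent fell short. I'll reopen, correct the pose and lower.

>>> servo_tool --commands '[0,0,0,0,0,0,0.8,0,0,0,0,0,0,0.8,0,0,0,0,0,0,0.8,-0.019,0.006,0.016,0,0,0,0.8,0,0,0,0,0,0,0.8,0,0,0,-0.4,0,-0.5,0.8,0,0,0,0,0,0,0.8]'

```text
t: 5.85
tool_pos: [0.4436, -0.3488, 0.0367]
tool_rot: [-1.208, 1.213, -1.207]
contact_force: [0.4, 0.6, -1.0]
opening: 0.0684
```

```bash
python3 st.py 0.440 -0.346 0.021 0; python3 w.py 3 wrist
```

```text
t 5.85 pos [ 0.4436 -0.3488  0.0367] F [ 0.4  0.6 -1. ] open 0.0684 q [-0.8   0.11  1.89  0.    1.14 -0.8 ]
axes x [-0.001 -1.    -0.003] y [-0.002  0.003 -1.   ] z [ 1.    -0.001 -0.002]
turn total (tool axes) [ 0.002 -0.001 -0.003]
shift cm: now axes [-0.27  1.57 -0.36]  goal axes [-0.28  1.57 -0.36]
```

View pics/wrist3.png

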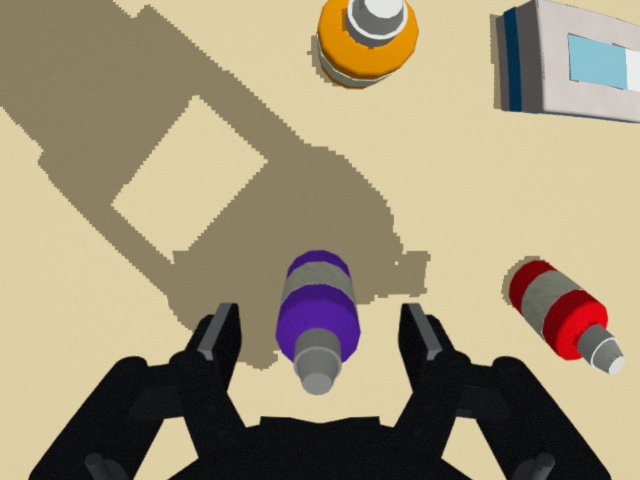

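```bash
python3 - <<'E'
from h import *
im=dict(np.load("wrist3.npz"))
print(fish(im,318,384,.085),fish(im,318,320,.056))
E
```

```text
[ 0.4429 -0.3505] [ 0.4427 -0.3425]
```

>>> servo_tool --commands '[0,0,0,-0.1,0.8,0,0.8,0,0,0,0,0.8,0,0.8,0,0,0,0,0,0,0.8,0,0,0,0,0,0,0.8]'

```text
t: 6.3
tool_pos: [0.4435, -0.3475, 0.019]
tool_rot: [-1.208, 1.213, -1.207]
contact_force: [0.4, -0.1, 0.7]
opening: 0.0681
```

```bash
python3 st.py 0.443 -0.347 0.021 0
```

```text
t 6.30 pos [ 0.4435 -0.3475  0.019 ] F [ 0.4 -0.1  0.7] open 0.0681 q [-0.8   0.14  1.9   0.    1.1  -0.8 ]
axes x [-0.001 -1.    -0.003] y [-0.002  0.003 -1.   ] z [ 1.    -0.001 -0.002]
turn total (tool axes) [ 0.002 -0.001 -0.003]
shift cm: now axes [-0.05 -0.2  -0.05]  goal axes [-0.05 -0.2  -0.05]
```

>>> servo_tool --commands '[0,0,0,0,0,0,0,0,0,0,0,0,0,0,0,0,0,0,0,0,0,0,0,0,0,0,0,0]' --grip_force 30

```text
t: 6.7
tool_pos: [0.4437, -0.3477, 0.0192]
tool_rot: [-1.208, 1.212, -1.207]
contact_force: [-0.3, 0.0, -1.1]
opening: 0.033
```

```bash
python3 st.py 0.443 -0.347 0.021 0
```

```text
t 6.70 pos [ 0.4437 -0.3477  0.0192] F [-0.3  0.  -1.1] open 0.033 q [-0.8   0.14  1.9   0.    1.1  -0.8 ]
axes x [-0.001 -1.    -0.002] y [-0.002  0.002 -1.   ] z [ 1.    -0.001 -0.002]
turn total (tool axes) [ 0.002 -0.001 -0.002]
shift cm: now axes [-0.07 -0.18 -0.07]  goal axes [-0.07 -0.18 -0.07]
```

>>> servo_tool --commands '[0,0,0,0,-2,0,0,0,0,0,0,-4,0,0,0,0,0,0,-4,0,0,0,0,0,0,-4,0,0,0,0,0,0,-3,0,0,0,0,0,-4,0,0,0,0,0,0,-4.5,0,0.5,0,0,0,0,-4.5,0,0.5,0,0,0,0,-4.5,0,0.5,0,0,0,0,-4.5,0,0.5,0,0,0,0,-4.5,0,0.5,0,0,0,0,-4.5,0,0.5,0,0,0,0,-4.5,0,0.5,0,0,0,0,-4.5,0,0.5,0,0,0,0,-4.5,0,0.5,0,0,0,0,0,0,0,0]'

```text
t: 8.3
tool_pos: [0.4914, 0.1125, 0.2003]
tool_rot: [-1.199, 1.21, -1.216]
contact_force: [-0.6, -0.1, -0.4]
opening: 0.0329
```

```bash
python3 st.py 0.488 0.2103 0.16 -0.022
```

```text
t 8.30 pos [0.4914 0.1125 0.2003] F [-0.6 -0.1 -0.4] open 0.0329 q [ 0.08 -0.23  1.93  0.    1.43  0.08]
axes x [-0.006 -1.    -0.002] y [ 0.007  0.002 -1.   ] z [ 1.    -0.006  0.007]
turn total (tool axes) [-0.007  0.016 -0.002]
shift cm: now axes [-9.77  4.05 -0.44]  goal axes [-9.77  4.03 -0.56]
```

>>> servo_tool --commands '[-0.007,0.016,-0.002,-3.5,0,-0.2,0,0,0,0,-3.5,1,-0.2,0,0,0,0,-2,1,-0.1,0,0,0,0,0,0,0,0]'

```text
t: 8.7
tool_pos: [0.4879, 0.2056, 0.1804]
tool_rot: [-1.198, 1.223, -1.227]
contact_force: [-0.4, -0.8, -0.8]
opening: 0.0329
```

```bash
python3 st.py 0.488 0.2103 0.16 -0.022; python3 w.py 4 wrist scene
```

```text
t 8.70 pos [0.4879 0.2056 0.1804] F [-0.4 -0.8 -0.8] open 0.0329 q [ 0.26 -0.14  1.89 -0.    1.39  0.28]
axes x [-0.022 -1.     0.001] y [ 0.002 -0.001 -1.   ] z [ 1.    -0.022  0.002]
turn total (tool axes) [-0.002 -0.     0.001]
shift cm: now axes [-0.47  2.04 -0.01]  goal axes [-0.47  2.04 -0.  ]
```

View pics/wrist4.png

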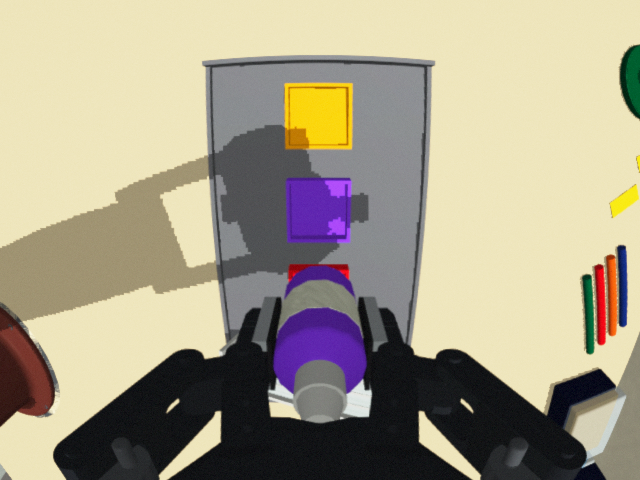

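```bash
python3 - <<'E'
from h import *
im=dict(np.load("wrist4.npz"))
print("amb",fish(im,318.5,116,.02),"vio",fish(im,319.3,210,.02))
E
```

```text
amb [0.4889 0.2898] vio [0.4877 0.2113]
```

>>> servo_tool --commands '[0,0,0,-0.5,2,0,0,0,0,0,0,3,0,0,0,0,0,0,3,0,0,0,0,0,0,2,0,0,0,0,0,0,1,0,0,0,0,0,0,0,0,0]'

```text
t: 9.4
tool_pos: [0.4955, 0.2017, 0.0746]
tool_rot: [-1.183, 1.222, -1.242]
contact_force: [-1.0, 0.3, -0.1]
opening: 0.033
```

```bash
python3 st.py 0.4878 0.2107 0.0285 -0.022
```

```text
t 9.40 pos [0.4955 0.2017 0.0746] F [-1.   0.3 -0.1] open 0.033 q [ 0.25 -0.02  1.96 -0.01  1.19  0.29]
axes x [-0.034 -0.999  0.001] y [ 0.016 -0.002 -1.   ] z [ 0.999 -0.034  0.016]
turn total (tool axes) [-0.016 -0.012  0.001]
shift cm: now axes [-0.88  4.6  -0.87]  goal axes [-0.88  4.61 -0.79]
```

>>> servo_tool --commands '[-0.016,-0.012,0.001,-0.8,0.5,-0.8,0,0,0,0,0,0,0,0,0,0,0,0,1,0,0,0,0,0,0,0,0,0]'

```text
t: 9.8
tool_pos: [0.4902, 0.2104, 0.0628]
tool_rot: [-1.194, 1.223, -1.226]
contact_force: [0.0, -1.0, -1.8]
opening: 0.0329
```

```bash
python3 st.py 0.4878 0.2107 0.0285 -0.022
```

```text
t 9.80 pos [0.4902 0.2104 0.0628] F [ 0.  -1.  -1.8] open 0.0329 q [0.27 0.   1.96 0.   1.17 0.29]
axes x [-0.022 -1.    -0.002] y [ 0.005  0.002 -1.   ] z [ 1.    -0.022  0.005]
turn total (tool axes) [-0.005 -0.    -0.002]
shift cm: now axes [-0.02  3.43 -0.26]  goal axes [-0.03  3.43 -0.24]
```

>>> servo_tool --commands '[-0.004,0,0,0,0.8,-0.3,0,-0.002,0,0,0,0.8,-0.1,0,0,0,0,0,0.8,-0.1,0,0,0,0,0,0.3,0,0,0,0,0,0,0,0,0]'

```text
t: 10.3
tool_pos: [0.4849, 0.2108, 0.0336]
tool_rot: [-1.198, 1.227, -1.223]
contact_force: [-0.6, -0.0, -0.6]
opening: 0.0329
```

```bash
python3 st.py 0.4878 0.2107 0.0285 -0.022
```

```text
t 10.30 pos [0.4849 0.2108 0.0336] F [-0.6 -0.  -0.6] open 0.0329 q [0.27 0.04 1.98 0.   1.12 0.29]
axes x [-0.021 -1.    -0.002] y [-0.001  0.002 -1.   ] z [ 1.    -0.021 -0.001]
turn total (tool axes) [ 0.001  0.001 -0.002]
shift cm: now axes [0.01 0.51 0.29]  goal axes [0.   0.51 0.29]
```

>>> servo_tool --commands '[0,0,0,0,0.3,0.3,0,0,0,0,0,0.2,0,0,0,0,0,0,0,0,0,0,0,0,0,0,0,0]'

```text
t: 10.7
tool_pos: [0.4887, 0.2108, 0.0284]
tool_rot: [-1.198, 1.226, -1.223]
contact_force: [-0.1, -1.2, -0.4]
opening: 0.0331
```

```bash
python3 st.py 0.4878 0.2107 0.0285 -0.022;python3 w.py 5 wrist scene
```

```text
t 10.70 pos [0.4887 0.2108 0.0284] F [-0.1 -1.2 -0.4] open 0.0331 q [0.27 0.05 1.98 0.   1.11 0.29]
axes x [-0.022 -1.    -0.002] y [-0.     0.002 -1.   ] z [ 1.    -0.022 -0.001]
turn total (tool axes) [ 0.001  0.    -0.002]
shift cm: now axes [ 0.01 -0.01 -0.09]  goal axes [ 0.01 -0.01 -0.09]
```

View pics/wrist5.png

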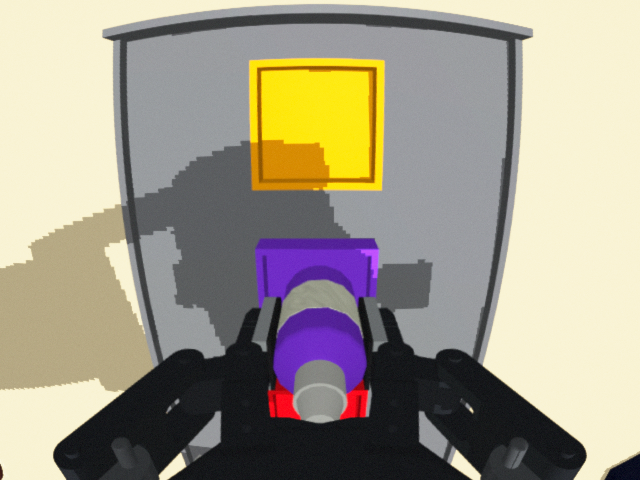

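The bottle stands inside the violet pocket, centred at x≈319. I'll release it and retreat.

>>> servo_tool --commands '[0,0,0,0,0.1,0,0,0,0,0,0,0,0,0.3,0,0,0,0,0,0,0.6,0,0,0,0,0,0,0.7,0,0,0,0,0,0,0.7,0,0,0,0,-2,0,0.7,0,0,0,0,-4,0,0.7,0,0,0,0,-4,0,0.7,0,0,0,0,-4,0,0.7,0,0,0,0,-2,0,0.7,0,0,0,0,0,0,0.7]'

```text
t: 11.9
tool_pos: [0.4877, 0.2102, 0.1927]
tool_rot: [-1.2, 1.228, -1.223]
contact_force: [0.4, 1.1, -0.2]
opening: 0.0599
```

```bash
python3 st.py 0.461 -0.235 0.2 0;python3 w.py 6 wrist
```

```text
t 11.90 pos [0.4877 0.2102 0.1927] F [ 0.4  1.1 -0.2] open 0.0599 q [ 0.27 -0.15  1.87  0.    1.42  0.29]
axes x [-0.021 -1.    -0.001] y [-0.003  0.001 -1.   ] z [ 1.    -0.021 -0.003]
turn total (tool axes) [ 0.003 -0.021 -0.001]
shift cm: now axes [44.57 -0.78 -1.71]  goal axes [44.52 -0.73 -2.67]
```

View pics/wrist6.png

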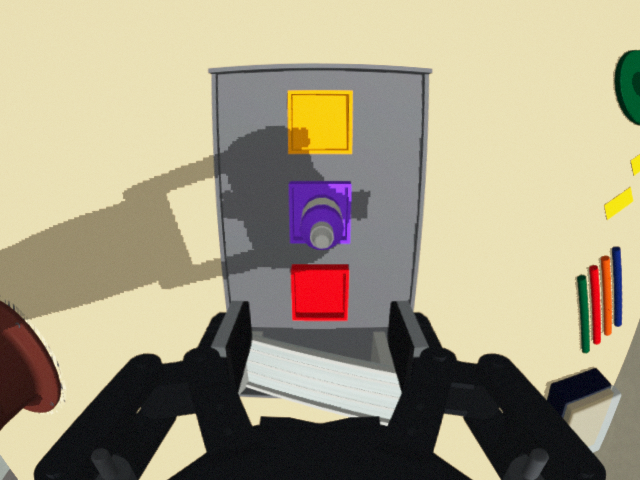

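Violet stands upright in its pocket. Amber is next.

>>> servo_tool --commands '[0.003,-0.021,0,3,0,0,0.8,0,0,0,4.5,0,-0.3,0.8,0,0,0,4.5,0,-0.3,0.8,0,0,0,4.5,0,-0.3,0.8,0,0,0,4.5,0,-0.3,0.8,0,0,0,4.5,0,-0.3,0.8,0,0,0,4.5,0,-0.3,0.8,0,0,0,4.5,0,-0.3,0.8,0,0,0,4.5,0,-0.3,0.8,0,0,0,4,0,-0.3,0.8,0,0,0,0,0,0,0.8,0,0,0,0,0,0,0.8]'

```text
t: 13.15
tool_pos: [0.4468, -0.2318, 0.1621]
tool_rot: [-1.227, 1.24, -1.179]
contact_force: [0.4, 0.8, 0.1]
opening: 0.0684
```

```bash
python3 st.py 0.4615 -0.235 0.1 0;python3 w.py 7 wrist; python3 - <<'E'
from h import *
im=dict(np.load("wrist6.npz")); print("redpocket",fish(im,320,293,.02), "amb",fish(im,320,122,.02),"vio",fish(im,320.5,212.5,.02))
E
```

```text
t 13.15 pos [ 0.4468 -0.2318  0.1621] F [0.4 0.8 0.1] open 0.0684 q [-0.62 -0.16  1.94 -0.01  1.4  -0.62]
axes x [ 0.003 -1.    -0.014] y [-0.036  0.013 -0.999] z [ 0.999  0.004 -0.036]
turn total (tool axes) [ 0.036  0.004 -0.014]
shift cm: now axes [0.41 6.15 1.69]  goal axes [0.32 6.21 1.47]
redpocket [0.4853 0.1325] amb [0.4889 0.2899] vio [0.4875 0.211 ]
```

View pics/wrist7.png

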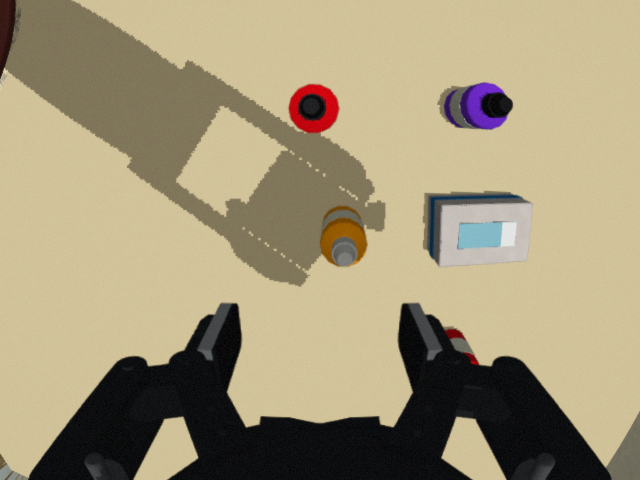

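```bash
python3 - <<'E'
from h import *
im=dict(np.load("wrist7.npz")); print(fish(im,344,256,.085),fish(im,343.5,240,.056))
b=[fish(im,*p,.042) for p in((433,199),(530,202),(529,260),(439,265))]; print(b,np.mean(b,0))
E
```

```text
[ 0.4591 -0.2343] [ 0.4594 -0.2328]
[array([ 0.526 , -0.2044]), array([ 0.6095, -0.2033]), array([ 0.6175, -0.2525]), array([ 0.5359, -0.2567])] [ 0.572225 -0.229225]
```

>>> servo_tool --commands '[0.036,0.004,-0.014,0,0,0,0.8,0,0,0,0.3,0,1.4,0.8,0,0,0,0,2,0,0.8,0,0,0,0,2,0,0.8,0,0,0,0,0,0,0.8,0,0,0,0,0,0,0.8]'

```text
t: 13.8
tool_pos: [0.4609, -0.225, 0.1166]
tool_rot: [-1.215, 1.205, -1.196]
contact_force: [0.5, 0.2, 0.1]
opening: 0.0685
```

```bash
python3 st.py 0.4615 -0.235 0.02 0
```

```text
t 13.80 pos [ 0.4609 -0.225   0.1166] F [0.5 0.2 0.1] open 0.0685 q [-0.6  -0.11  1.97  0.    1.29 -0.61]
axes x [ 0.011 -1.    -0.004] y [-0.004  0.004 -1.   ] z [ 1.     0.012 -0.004]
turn total (tool axes) [ 0.004  0.011 -0.004]
shift cm: now axes [1.04 9.66 0.09]  goal axes [1.   9.66 0.06]
```

>>> servo_tool --commands '[0.004,0.011,-0.004,0.9,0,0,0.8,0,0,0,0,0,0,0.8,0,0,0,0,1.5,0,0.8,0,0,0,0,1.5,0,0.8,0,0,0,0,1.5,0,0.8,0,0,0,0,1.5,0,0.8,0,0,0,0,0,0,0.8]'

```text
t: 14.5
tool_pos: [0.4631, -0.2355, 0.0562]
tool_rot: [-1.208, 1.202, -1.215]
contact_force: [-0.5, -0.0, -0.8]
opening: 0.0685
```

```bash
python3 st.py 0.461 -0.235 0.02 0; python3 w.py 8 wrist
```

```text
t 14.50 pos [ 0.4631 -0.2355  0.0562] F [-0.5 -0.  -0.8] open 0.0685 q [-0.61 -0.02  2.    0.    1.16 -0.61]
axes x [ 0.    -1.     0.004] y [ 0.006 -0.004 -1.   ] z [1.    0.    0.006]
turn total (tool axes) [-0.006  0.     0.004]
shift cm: now axes [-0.07  3.62 -0.24]  goal axes [-0.05  3.62 -0.21]
```

View pics/wrist8.png

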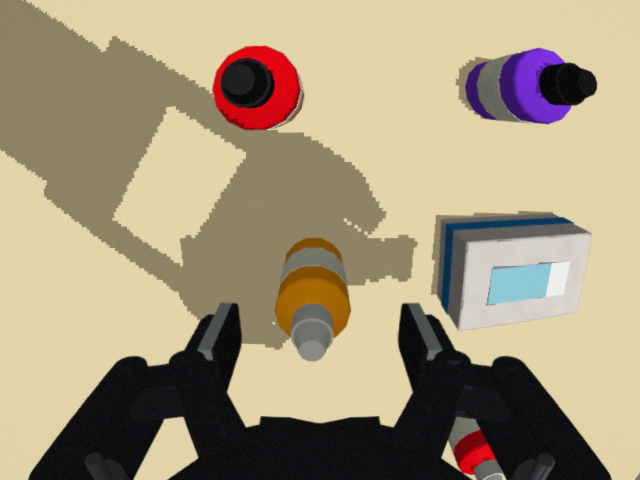

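>>> servo_tool --commands '[-0.006,0,0.004,-0.1,0.9,-0.2,0.8,0,0,0,0,0.9,0,0.8,0,0,0,0,0.9,0,0.8,0,0,0,0,0.8,0,0.8,0,0,0,0,0,0,0.8,0,0,0,0,0,0,0.8]'

```text
t: 15.15
tool_pos: [0.463, -0.2361, 0.0212]
tool_rot: [-1.208, 1.205, -1.214]
contact_force: [0.0, 0.2, -0.5]
opening: 0.0678
```

```bash
python3 st.py 0.461 -0.235 0.02 0
```

```text
t 15.15 pos [ 0.463  -0.2361  0.0212] F [ 0.   0.2 -0.5] open 0.0678 q [-0.61  0.03  2.01 -0.    1.09 -0.61]
axes x [-0.    -1.     0.003] y [ 0.004 -0.003 -1.   ] z [ 1.    -0.     0.004]
turn total (tool axes) [-0.004 -0.     0.003]
shift cm: now axes [-0.11  0.12 -0.2 ]  goal axes [-0.11  0.12 -0.2 ]
```

>>> servo_tool --commands '[0,0,0,-0.1,0,-0.2,0.8,0,0,0,0,0,0,0,0,0,0,0,0,0,0,0,0,0,0,0,0,0,0,0,0,0,0,0,0,0,0,0,0,-1,0,0,0,0,0,0,-4,0,0,0,0,0,0,-4,0,0,0,0,0,0,-4,0,0,0,0,0,0,-4,0,0,0,0,0,0,-2,0,0,0,0,0,0,0,0,0]'

```text
t: 16.35
tool_pos: [0.4592, -0.2336, 0.2222]
tool_rot: [-1.208, 1.204, -1.214]
contact_force: [-0.3, 0.4, 0.1]
opening: 0.0328
```

```bash
python3 st.py 0.4893 0.29 0.2 -0.022
```

```text
t 16.35 pos [ 0.4592 -0.2336  0.2222] F [-0.3  0.4  0.1] open 0.0328 q [-0.62 -0.21  1.88 -0.    1.47 -0.62]
axes x [-0.    -1.     0.004] y [ 0.005 -0.004 -1.   ] z [ 1.    -0.     0.005]
turn total (tool axes) [-0.005  0.022  0.003]
shift cm: now axes [-52.37   2.05   3.  ]  goal axes [-52.42   2.22   1.86]
```

>>> servo_tool --commands '[-0.005,0.022,0.003,-3,0,0.2,0,0,0,0,-4.5,0,0.2,0,0,0,0,-4.5,0,0.2,0,0,0,0,-4.5,0,0.2,0,0,0,0,-4.5,0,0.2,0,0,0,0,-4.5,0,0.2,0,0,0,0,-4.5,0,0.2,0,0,0,0,-4.5,0,0.2,0,0,0,0,-4.5,0,0.2,0,0,0,0,-4.5,0,0.2,0,0,0,0,-4.5,0,0.2,0,0,0,0,-3,0,0.2,0,0,0,0,-1,0,0,0,0,0,0,0,0,0,0,0,0,0,0,0,0,0]'

```text
t: 17.85
tool_pos: [0.4869, 0.303, 0.2013]
tool_rot: [-1.219, 1.243, -1.224]
contact_force: [0.6, -0.3, -0.9]
opening: 0.0331
```

```bash
python3 st.py 0.4893 0.29 0.1 -0.022
```

```text
t 17.85 pos [0.4869 0.303  0.2013] F [ 0.6 -0.3 -0.9] open 0.0331 q [ 0.43 -0.03  1.75  0.    1.45  0.45]
axes x [-0.027 -1.     0.008] y [-0.023 -0.007 -1.   ] z [ 0.999 -0.027 -0.023]
turn total (tool axes) [ 0.023 -0.005  0.008]
shift cm: now axes [ 1.21 10.13  0.51]  goal axes [ 1.29 10.13  0.27]
```

>>> servo_tool --commands '[0.023,-0.005,0.008,1.2,0,0.3,0,0,0,0,0,0,0,0,0,0,0,0,1.5,0,0,0,0,0,0,1.5,0,0,0,0,0,0,1.5,0,0,0,0,0,0,1.5,0,0,0,0,0,0,1.5,0,0,0,0,0,0,1.5,0,0,0,0,0,0,1.5,0,0,0,0,0,0,0,0,0,0,0,0,0,0,0,0]'

```text
t: 18.95
tool_pos: [0.4883, 0.2839, 0.0834]
tool_rot: [-1.2, 1.231, -1.231]
contact_force: [-0.3, 1.0, -0.4]
opening: 0.0329
```

```bash
python3 st.py 0.4893 0.29 0.0295 -0.022
```

```text
t 18.95 pos [0.4883 0.2839 0.0834] F [-0.3  1.  -0.4] open 0.0329 q [ 0.4   0.05  1.87 -0.    1.22  0.42]
axes x [-0.028 -1.     0.003] y [-0.003 -0.002 -1.   ] z [ 1.    -0.028 -0.003]
turn total (tool axes) [ 0.003 -0.006  0.003]
shift cm: now axes [-0.62  5.39  0.1 ]  goal axes [-0.61  5.39  0.08]
```

>>> servo_tool --commands '[0.003,-0.006,0.003,-0.6,0,0.1,0,0,0,0,0,0,0,0,0,0,0,0,1.2,0,0,0,0,0,0,1.2,0,0,0,0,0,0,0.8,0,0,0,0,0,0,0,0,0,0,0,0,0,0,0,0]'

```text
t: 19.65
tool_pos: [0.4913, 0.2914, 0.051]
tool_rot: [-1.194, 1.223, -1.225]
contact_force: [-0.7, 1.3, -0.6]
opening: 0.0331
```

```bash
python3 st.py 0.4893 0.29 0.0295 -0.022
```

```text
t 19.65 pos [0.4913 0.2914 0.051 ] F [-0.7  1.3 -0.6] open 0.0331 q [0.4  0.1  1.88 0.   1.15 0.43]
axes x [-0.021 -1.    -0.003] y [ 0.004  0.002 -1.   ] z [ 1.    -0.021  0.004]
turn total (tool axes) [-0.004  0.001 -0.003]
shift cm: now axes [ 0.15  2.14 -0.21]  goal axes [ 0.15  2.15 -0.2 ]
```

>>> servo_tool --commands '[-0.004,0,0,0.1,0.8,-0.2,0,0,0,0,0,0.8,0,0,0,0,0,0,0.5,0,0,0,0,0,0,0,0,0,0,0,0,0,0,0,0]'

```text
t: 20.15
tool_pos: [0.4902, 0.2911, 0.0302]
tool_rot: [-1.195, 1.226, -1.223]
contact_force: [0.1, -0.1, 1.4]
opening: 0.0327
```

```bash
python3 st.py 0.4893 0.29 0.0295 -0.022; python3 w.py 9 wrist scene
```

```text
t 20.15 pos [0.4902 0.2911 0.0302] F [ 0.1 -0.1  1.4] open 0.0327 q [0.4  0.13 1.89 0.   1.12 0.42]
axes x [-0.022 -1.    -0.004] y [ 0.001  0.004 -1.   ] z [ 1.    -0.022  0.001]
turn total (tool axes) [-0.001  0.    -0.004]
shift cm: now axes [ 0.11  0.07 -0.09]  goal axes [ 0.11  0.07 -0.09]
```

View pics/wrist9.png

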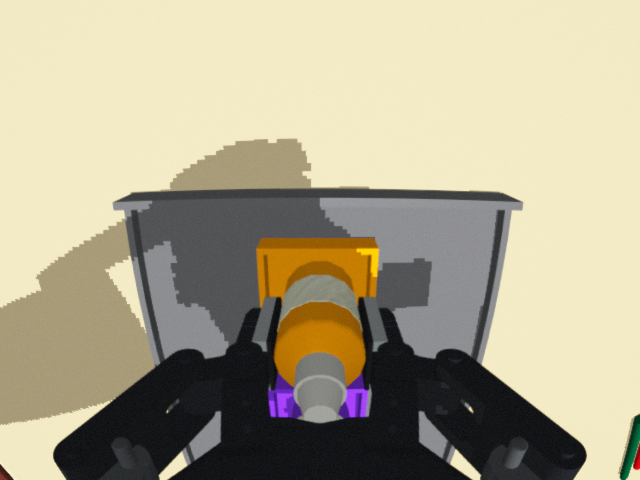

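Amber is centred in its pocket. Releasing.

>>> servo_tool --commands '[0,0,0,0.1,0.15,0,0,0,0,0,0,0,0,0,0,0,0,0,0,0,0.3,0,0,0,0,0,0,0.6,0,0,0,0,0,0,0.7,0,0,0,0,0,0,0.7,0,0,0,0,-2,0,0.7,0,0,0,0,-4,0,0.7,0,0,0,0,-4,0,0.7,0,0,0,0,-4,0,0.7,0,0,0,0,-2,0,0.7,0,0,0,0,0,0,0.7]'

```text
t: 21.45
tool_pos: [0.4885, 0.2889, 0.1921]
tool_rot: [-1.199, 1.23, -1.222]
contact_force: [0.8, -0.7, -0.8]
opening: 0.0595
```

```bash
python3 st.py 0.572 -0.3545 0.2 0;python3 w.py 10 wrist
```

```text
t 21.45 pos [0.4885 0.2889 0.1921] F [ 0.8 -0.7 -0.8] open 0.0595 q [ 0.4  -0.06  1.79  0.    1.41  0.42]
axes x [-0.023 -1.    -0.003] y [-0.003  0.003 -1.   ] z [ 1.    -0.023 -0.004]
turn total (tool axes) [ 0.004 -0.023 -0.003]
shift cm: now axes [64.13 -1.03  9.79]  goal axes [64.34 -0.79  8.35]
```

View pics/wrist10.png

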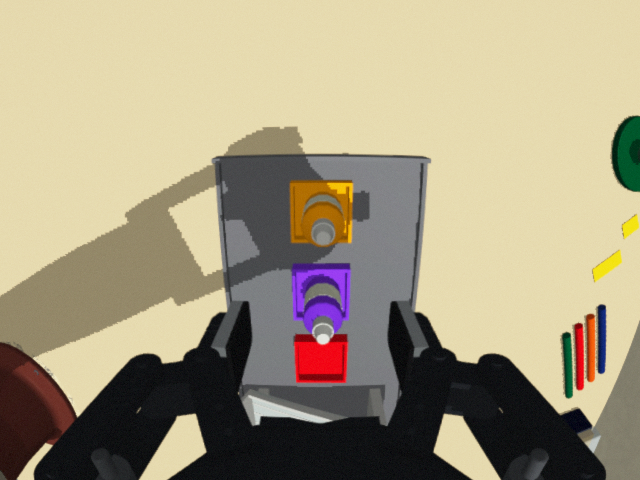

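Violet and amber both stand upright. Next is the red bottle with the white cap, at about (0.572, -0.3545).

>>> servo_tool --commands '[0.004,-0.023,-0.003,3,0,0.5,0.8,0,0,0,4.5,-0.2,0.5,0.8,0,0,0,4.5,-0.2,0.5,0.8,0,0,0,4.5,-0.2,0.5,0.8,0,0,0,4.5,0,0.5,0.8,0,0,0,4.5,0,0.5,0.8,0,0,0,4.5,0,0.5,0.8,0,0,0,4.5,0,0.5,0.8,0,0,0,4.5,0,0.5,0.8,0,0,0,4.5,0,0.5,0.8,0,0,0,4.5,0,0.5,0.8,0,0,0,4.5,0,0.8,0.8,0,0,0,4.5,0,0.8,0.8,0,0,0,4.5,0,0.8,0.8,0,0,0,3,0,0.8,0.8,0,0,0,0,0,0,0.8,0,0,0,0,0,0,0.8]'

```text
t: 23.2
tool_pos: [0.5599, -0.376, 0.1451]
tool_rot: [-1.237, 1.257, -1.164]
contact_force: [-0.2, -0.0, -0.1]
opening: 0.0683
```

```bash
python3 st.py 0.572 -0.3545 0.1 0;python3 w.py 11 wrist
```

```text
t 23.20 pos [ 0.5599 -0.376   0.1451] F [-0.2 -0.  -0.1] open 0.0683 q [-0.69  0.27  1.52 -0.02  1.41 -0.69]
axes x [ 0.004 -1.    -0.02 ] y [-0.056  0.02  -0.998] z [ 0.998  0.005 -0.056]
turn total (tool axes) [ 0.056  0.004 -0.02 ]
shift cm: now axes [-2.06  4.47  1.47]  goal axes [-2.15  4.51  1.21]
```

View pics/wrist11.png

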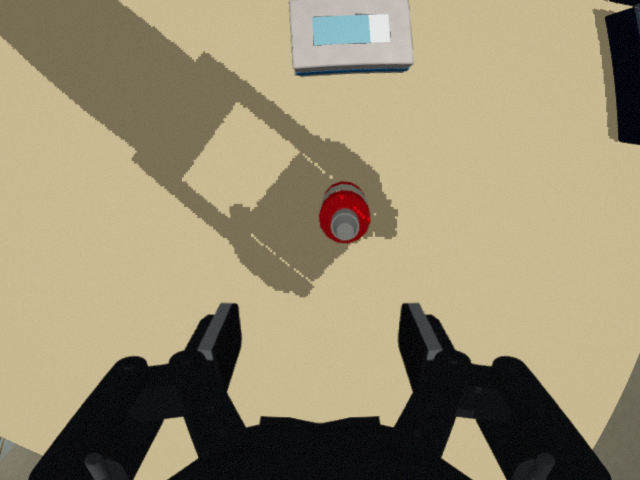

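>>> servo_tool --commands '[0.056,0.004,-0.02,0,0,0,0.8,0,0,0,-2.1,0,1.2,0.8,0,0,0,0,1.5,0,0.8,0,0,0,0,1.5,0,0.8,0,0,0,0,0,0,0.8,0,0,0,0,0,0,0.8]'

```text
t: 23.85
tool_pos: [0.5693, -0.3466, 0.1077]
tool_rot: [-1.212, 1.211, -1.199]
contact_force: [0.1, -1.0, 0.5]
opening: 0.068
```

```bash
python3 st.py 0.572 -0.3545 0.02 0; python3 w.py 12 wrist;python3 - <<'E'
from h import *
im=dict(np.load("wrist11.npz")); print(fish(im,345,230,.085),fish(im,344.5,218,.056))
E
```

```text
t 23.85 pos [ 0.5693 -0.3466  0.1077] F [ 0.1 -1.   0.5] open 0.068 q [-0.66  0.25  1.61  0.    1.29 -0.67]
axes x [ 0.006 -1.    -0.005] y [-0.005  0.005 -1.   ] z [ 1.     0.006 -0.005]
turn total (tool axes) [ 0.005  0.006 -0.005]
shift cm: now axes [0.83 8.77 0.31]  goal axes [0.79 8.77 0.27]
[ 0.5706 -0.3559] [ 0.5705 -0.356 ]
```

View pics/wrist12.png

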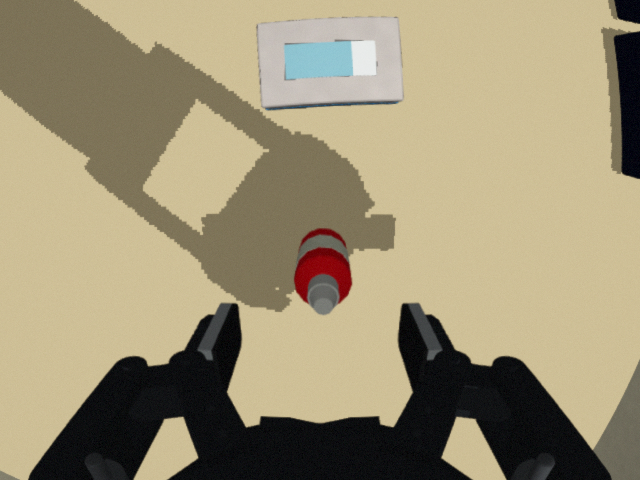

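>>> servo_tool --commands '[0.005,0.006,-0.005,0.8,0,0.2,0.8,0,0,0,0,0,0,0.8,0,0,0,0,1.5,0,0.8,0,0,0,0,1.5,0,0.8,0,0,0,0,1.5,0,0.8,0,0,0,0,0,0,0.8]'

```text
t: 24.5
tool_pos: [0.5713, -0.357, 0.0595]
tool_rot: [-1.209, 1.209, -1.213]
contact_force: [-1.0, 0.0, -0.5]
opening: 0.0686
```

```bash
python3 st.py 0.571 -0.355 0.02 0; python3 - <<'E'
from h import *
im=dict(np.load("wrist12.npz")); 
b=[fish(im,*p,.042) for p in((259,23),(399,17),(403,101),(264,107))]; print(b,np.mean(b,0))
E
```

```text
t 24.50 pos [ 0.5713 -0.357   0.0595] F [-1.   0.  -0.5] open 0.0686 q [-0.67  0.31  1.62 -0.    1.21 -0.67]
axes x [-0.002 -1.     0.002] y [ 0.001 -0.002 -1.   ] z [ 1.    -0.002  0.001]
turn total (tool axes) [-0.001 -0.002  0.002]
shift cm: now axes [-0.2   3.95 -0.04]  goal axes [-0.2   3.95 -0.03]
[array([ 0.5339, -0.208 ]), array([ 0.6124, -0.2032]), array([ 0.6149, -0.253 ]), array([ 0.537 , -0.2575])] [ 0.57455  -0.230425]
```

>>> servo_tool --commands '[0,0,0,-0.2,1,0,0.8,0,0,0,0,1,0,0.8,0,0,0,0,1,0,0.8,0,0,0,0,0.8,0,0.8,0,0,0,0,0,0,0.8]'

```text
t: 25.0
tool_pos: [0.5708, -0.3541, 0.0167]
tool_rot: [-1.209, 1.211, -1.21]
contact_force: [-0.0, 0.2, 0.4]
opening: 0.0685
```

```bash
python3 st.py 0.571 -0.355 0.02 0
```

```text
t 25.00 pos [ 0.5708 -0.3541  0.0167] F [-0.   0.2  0.4] open 0.0685 q [-0.67  0.37  1.63 -0.    1.14 -0.66]
axes x [-0.002 -1.     0.   ] y [-0.001 -0.    -1.   ] z [ 1.    -0.002 -0.001]
turn total (tool axes) [ 0.001 -0.002  0.   ]
shift cm: now axes [ 0.09 -0.33  0.02]  goal axes [ 0.09 -0.33  0.02]
```

>>> servo_tool --commands '[0,0,0,0.1,-0.4,0,0.8,0,0,0,0,0,0,0.8,0,0,0,0,0,0,0,0,0,0,0,0,0,0,0,0,0,0,0,0,0,0,0,0,0,0,0,0]'

```text
t: 25.6
tool_pos: [0.5723, -0.3563, 0.0236]
tool_rot: [-1.208, 1.207, -1.214]
contact_force: [0.2, -0.2, -1.3]
opening: 0.0329
```

```bash
python3 st.py
```

```text
t 25.60 pos [ 0.5723 -0.3563  0.0236] F [ 0.2 -0.2 -1.3] open 0.0329 q [-0.67  0.36  1.63 -0.    1.15 -0.66]
axes x [-0.002 -1.     0.003] y [ 0.003 -0.003 -1.   ] z [ 1.    -0.002  0.003]
```

>>> servo_tool --commands '[0,0,0,0,-1,0,0,0,0,0,0,-4,0,0,0,0,0,0,-4,0,0,0,0,0,0,-4,0,0,0,0,0,0,-4,0,0,0,0,0,0,-2,0,0,0,0,0,0,0,0,0]'

```text
t: 26.3
tool_pos: [0.5704, -0.3546, 0.2218]
tool_rot: [-1.209, 1.211, -1.211]
contact_force: [0.9, 0.2, -2.3]
opening: 0.0329
```

```bash
python3 st.py 0.4865 0.1312 0.2 -0.022
```

```text
t 26.30 pos [ 0.5704 -0.3546  0.2218] F [ 0.9  0.2 -2.3] open 0.0329 q [-0.67  0.17  1.51 -0.    1.47 -0.66]
axes x [-0.002 -1.     0.   ] y [-0. -0. -1.] z [ 1.    -0.002 -0.   ]
turn total (tool axes) [0.   0.02 0.  ]
shift cm: now axes [-48.57   2.16  -8.47]  goal axes [-48.38   2.18  -9.46]
```

>>> servo_tool --commands '[0,0.02,0,-3,0,-0.7,0,0,0,0,-4.5,0,-0.8,0,0,0,0,-4.5,0,-0.8,0,0,0,0,-4.5,0,-0.8,0,0,0,0,-4.5,0,-0.8,0,0,0,0,-4.5,0,-0.8,0,0,0,0,-4.5,0,-0.8,0,0,0,0,-4.5,0,-0.8,0,0,0,0,-4.5,0,-0.8,0,0,0,0,-4.5,0,-0.8,0,0,0,0,-4,0,-0.8,0,0,0,0,-1,0,-0.3,0,0,0,0,0,0,0,0,0,0,0,0,0,0,0]'

```text
t: 27.7
tool_pos: [0.4787, 0.1494, 0.2036]
tool_rot: [-1.212, 1.246, -1.217]
contact_force: [-0.4, -0.9, -1.1]
opening: 0.033
```

```bash
python3 st.py 0.4865 0.1312 0.1 -0.022; python3 w.py 13 wrist
```

```text
t 27.70 pos [0.4787 0.1494 0.2036] F [-0.4 -0.9 -1.1] open 0.033 q [ 0.15 -0.22  1.91  0.01  1.47  0.18]
axes x [-0.026 -1.    -0.001] y [-0.022  0.002 -1.   ] z [ 0.999 -0.026 -0.022]
turn total (tool axes) [ 0.022 -0.004 -0.001]
shift cm: now axes [ 1.81 10.34  1.06]  goal axes [ 1.8  10.36  0.82]
```

View pics/wrist13.png

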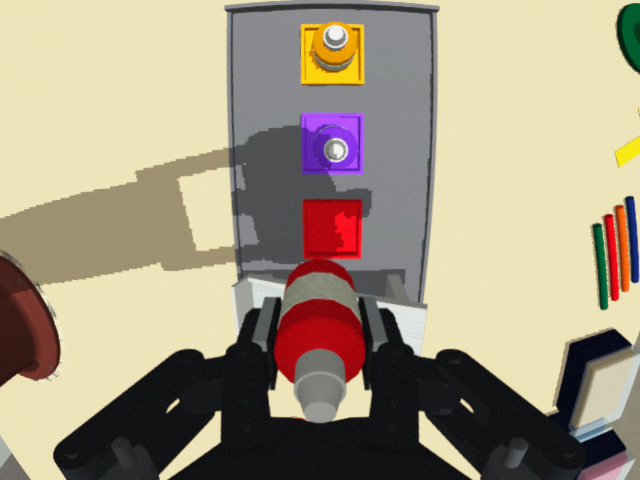

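```bash
python3 - <<'E'
from h import *
im=dict(np.load("wrist13.npz")); print(fish(im,332,229,.02),fish(im,332,143.5,.02),fish(im,332.5,54,.02))
E
```

```text
[0.485  0.1317] [0.4866 0.2098] [0.489  0.2894]
```

>>> servo_tool --commands '[0.022,-0.004,0,1.8,0,0.8,0,0,0,0,0,0,0,0,0,0,0,0,1.5,0,0,0,0,0,0,1.5,0,0,0,0,0,0,1.5,0,0,0,0,0,0,1.5,0,0,0,0,0,0,1.5,0,0,0,0,0,0,1.5,0,0,0,0,0,0,1.5,0,0,0,0,0,0,0,0,0,0,0,0,0,0,0,0]'

```text
t: 28.85
tool_pos: [0.4818, 0.1265, 0.082]
tool_rot: [-1.204, 1.242, -1.225]
contact_force: [-0.1, -0.0, -0.3]
opening: 0.0329
```

```bash
python3 st.py 0.4863 0.131 0.032 -0.022
```

```text
t 28.85 pos [0.4818 0.1265 0.082 ] F [-0.1 -0.  -0.3] open 0.0329 q [ 0.11 -0.1   2.02  0.    1.23  0.14]
axes x [-0.031 -1.    -0.   ] y [-0.014  0.    -1.   ] z [ 0.999 -0.031 -0.014]
turn total (tool axes) [ 0.014 -0.009 -0.   ]
shift cm: now axes [-0.46  4.99  0.51]  goal axes [-0.46  5.    0.44]
```

>>> servo_tool --commands '[0.014,-0.009,0,-0.4,0,0.4,0,0,0,0,0,0,0,0,0,0,0,0,1.2,0,0,0,0,0,0,1.2,0,0,0,0,0,0,0.6,0,0,0,0,0,0,0,0,0,0,0,0,0,0,0,0]'

```text
t: 29.55
tool_pos: [0.4875, 0.1311, 0.0508]
tool_rot: [-1.196, 1.221, -1.226]
contact_force: [-0.1, 0.1, -2.0]
opening: 0.0327
```

```bash
python3 st.py 0.4863 0.131 0.032 -0.022
```

```text
t 29.55 pos [0.4875 0.1311 0.0508] F [-0.1  0.1 -2. ] open 0.0327 q [ 0.12 -0.05  2.04 -0.    1.15  0.14]
axes x [-0.02  -1.    -0.001] y [ 0.005  0.    -1.   ] z [ 1.    -0.02   0.005]
turn total (tool axes) [-0.005  0.002 -0.001]
shift cm: now axes [ 0.02  1.88 -0.13]  goal axes [ 0.01  1.88 -0.12]
```

>>> servo_tool --commands '[-0.005,0,0,0,0.7,-0.1,0,0,0,0,0,0.7,0,0,0,0,0,0,0.3,0,0,0,0,0,0,0,0,0,0,0,0,0,0,0,0]'

```text
t: 30.05
tool_pos: [0.4867, 0.1311, 0.0326]
tool_rot: [-1.199, 1.225, -1.224]
contact_force: [-0.1, 0.2, -0.6]
opening: 0.0329
```

```bash
python3 st.py 0.4863 0.131 0.0315 -0.022; python3 w.py 14 wrist
```

```text
t 30.05 pos [0.4867 0.1311 0.0326] F [-0.1  0.2 -0.6] open 0.0329 q [ 0.12 -0.02  2.04  0.    1.12  0.14]
axes x [-0.021 -1.    -0.001] y [-0.     0.001 -1.   ] z [ 1.    -0.021 -0.   ]
turn total (tool axes) [ 0.     0.001 -0.001]
shift cm: now axes [ 0.01  0.11 -0.04]  goal axes [ 0.01  0.11 -0.04]
```

View pics/wrist14.png

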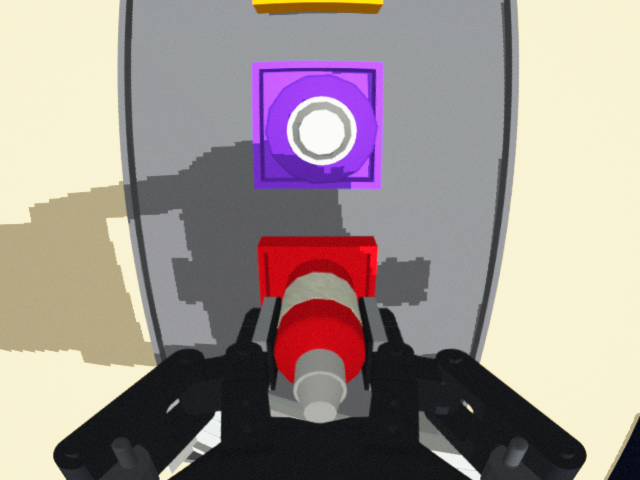

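Red is in its pocket. I'll release it and rise high enough to take another look at the lane.

>>> servo_tool --commands '[0,0,0,0,0.15,0,0,0,0,0,0,0,0,0,0,0,0,0,0,0,0.3,0,0,0,0,0,0,0.6,0,0,0,0,0,0,0.7,0,0,0,0,0,0,0.7,0,0,0,0,-2,0,0.7,0,0,0,0,-4,0,0.7,0,0,0,0,-4,0,0.7,0,0,0,0,-4,0,0.7,0,0,0,0,-3,0,0.7,0,0,0,0,0,0,0.7]'

```text
t: 31.3
tool_pos: [0.4862, 0.1309, 0.2078]
tool_rot: [-1.2, 1.225, -1.224]
contact_force: [0.5, -0.3, 0.1]
opening: 0.0597
```

```bash
python3 st.py 0.575 -0.23 0.2 1.6288; python3 st.py 0.575 -0.23 0.2 -1.5128;python3 w.py 15 wrist
```

```text
t 31.30 pos [0.4862 0.1309 0.2078] F [ 0.5 -0.3  0.1] open 0.0597 q [ 0.11 -0.23  1.92  0.    1.46  0.14]
axes x [-0.021 -1.    -0.001] y [-0.001  0.001 -1.   ] z [ 1.    -0.021 -0.001]
turn total (tool axes) [ 0.000e+00 -1.649e+00 -1.000e-03]
shift cm: now axes [35.9   0.75  9.62]  goal axes [  6.77   0.78 -36.54]
t 31.30 pos [0.4862 0.1309 0.2078] F [ 0.5 -0.3  0.1] open 0.0597 q [ 0.11 -0.23  1.92  0.    1.46  0.14]
axes x [-0.021 -1.    -0.001] y [-0.001  0.001 -1.   ] z [ 1.    -0.021 -0.001]
turn total (tool axes) [1.000e-03 1.492e+00 0.000e+00]
shift cm: now axes [35.9   0.75  9.62]  goal axes [-6.77  0.78 36.54]
```

View pics/wrist15.png

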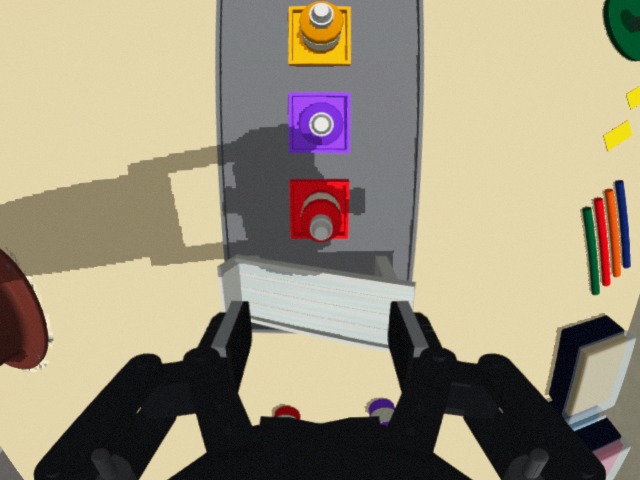

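All three bottles stand in their own pockets. Next I turn the jaws across y and go to the slide box.

>>> servo_tool --commands '[0,0.149,0,0,0,0,0.9,0,0.149,0,0,0,0,0.9,0,0.149,0,0,0,0,0.9,0,0.149,0,0,0,0,0.9,0,0.149,0,0,0,0,0.9,0,0.149,0,0,0,0,0.9,0,0.149,0,0,0,0,0.9,0,0.149,0,0,0,0,0.9,0,0.149,0,0,0,0,0.9,0,0.149,0,0,0,0,0.9,0,0,0,-0.9,0,4.5,0.9,0,0,0,-0.9,0,4.5,0.9,0,0,0,-0.9,0,4.5,0.9,0,0,0,-0.9,0,4.5,0.9,0,0,0,-0.9,0,4.5,0.9,0,0,0,-0.9,0,4.5,0.9,0,0,0,-0.9,0,4.5,0.9,0,0,0,-0.5,0,3,0.9,0,0,0,0,0,0,0.9,0,0,0,0,0,0,0.9]'

```text
t: 33.35
tool_pos: [0.5505, -0.221, 0.1573]
tool_rot: [0.123, -2.221, 2.2]
contact_force: [0.3, 2.1, -1.1]
opening: 0.077
```

```bash
python3 st.py 0.575 -0.23 0.12 -1.5128;python3 w.py 16 wrist scene
```

```text
t 33.35 pos [ 0.5505 -0.221   0.1573] F [ 0.3  2.1 -1.1] open 0.077 q [-0.5   0.08  1.72 -0.02  1.41  1.03]
axes x [-0.997 -0.047  0.065] y [-0.065  0.008 -0.998] z [ 0.046 -0.999 -0.011]
turn total (tool axes) [ 0.012 -0.012  0.065]
shift cm: now axes [-2.65  3.55  1.05]  goal axes [-2.4   3.73  1.04]
```

View pics/wrist16.png

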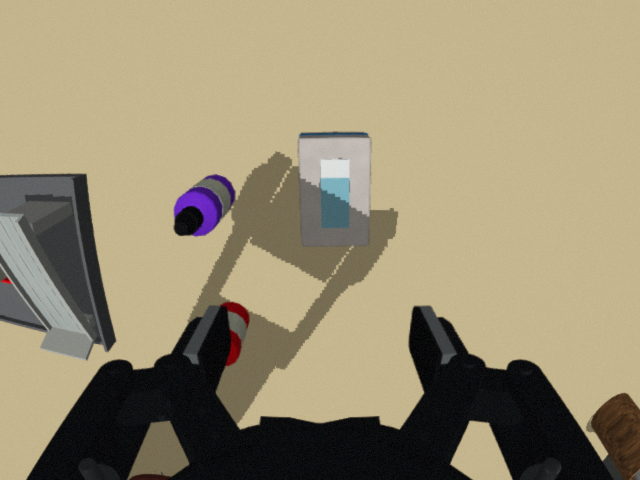

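View pics/scene16.png

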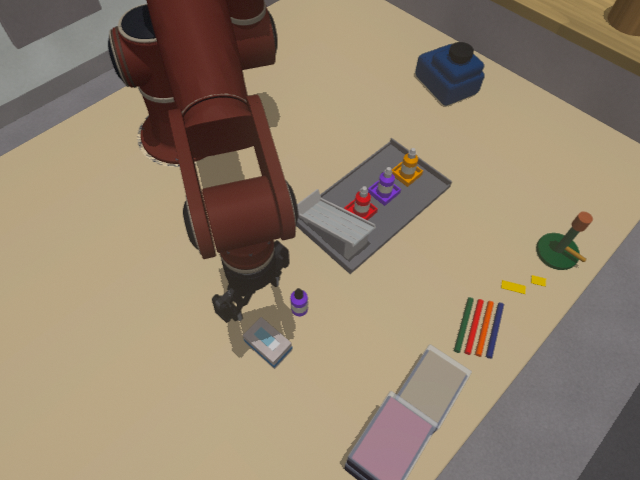

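>>> servo_tool --commands '[0.012,-0.012,0.065,0,0,0,0.9,0,0,0,0,0,0,0.9,0,0,0,-2.4,0,1,0.9,0,0,0,0,1.5,0,0.9,0,0,0,0,0,0,0.9,0,0,0,0,0,0,0.9]'

```text
t: 34.05
tool_pos: [0.5744, -0.2213, 0.1408]
tool_rot: [-0.077, 2.19, -2.187]
contact_force: [0.6, -0.1, 0.1]
opening: 0.077
```

```bash
python3 st.py 0.575 -0.23 0.06 -1.5128;python3 w.py 17 wrist
```

```text
t 34.05 pos [ 0.5744 -0.2213  0.1408] F [ 0.6 -0.1  0.1] open 0.077 q [-0.49  0.1   1.71 -0.    1.33  1.01]
axes x [-0.998 -0.067  0.003] y [-0.003  0.001 -1.   ] z [ 0.067 -0.998 -0.002]
turn total (tool axes) [0.002 0.01  0.003]
shift cm: now axes [-0.02  8.07  0.89]  goal axes [-0.01  8.08  0.87]
```

View pics/wrist17.png

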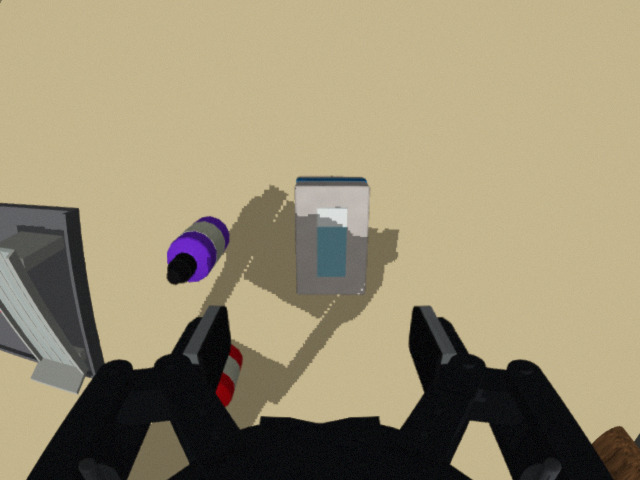

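```bash
python3 - <<'E'
from h import *
im=dict(np.load("wrist17.npz")); b=np.array([fish(im,*p,.042) for p in((295.5,184),(369,184),(366,294.5),(296.5,294.5))]); print(b.tolist(),b.mean(0)); d=b[:2].mean(0)-b[2:].mean(0); print(np.arctan2(d[1],d[0]),np.linalg.norm(d))
E
```

```text
[[0.6124, -0.2037], [0.6158, -0.2524], [0.5345, -0.259], [0.5312, -0.2081]] [ 0.573475 -0.2308  ]
0.06758919670669704 0.08143594108254663
```

>>> servo_tool --commands '[0.002,0.01,0.003,0,0,0.9,0.9,0,0,0,0,0,0,0.9,0,0,0,0,1.5,0,0.9,0,0,0,0,1.5,0,0.9,0,0,0,0,1.5,0,0.9,0,0,0,0,1.5,0,0.9,0,0,0,0,0,0,0.9]'

```text
t: 34.8
tool_pos: [0.5728, -0.2303, 0.0743]
tool_rot: [-0.065, 2.196, -2.193]
contact_force: [-0.9, -0.2, -1.0]
opening: 0.0766
```

```bash
python3 st.py 0.575 -0.23 0.013 -1.5128;python3 w.py 18 wrist
```

```text
t 34.80 pos [ 0.5728 -0.2303  0.0743] F [-0.9 -0.2 -1. ] open 0.0766 q [-0.5   0.18  1.75 -0.    1.22  1.01]
axes x [-0.998 -0.056  0.003] y [-0.003  0.001 -1.   ] z [ 0.056 -0.998 -0.001]
turn total (tool axes) [ 0.001 -0.002  0.003]
shift cm: now axes [-0.24  6.13 -0.01]  goal axes [-0.22  6.13 -0.02]
```

View pics/wrist18.png

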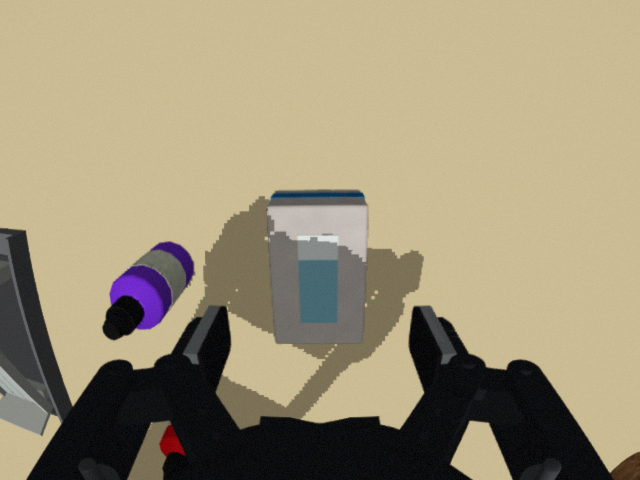

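>>> servo_tool --commands '[0,0,0,-0.2,1.5,0,0.9,0,0,0,0,1.5,0,0.9,0,0,0,0,1,0,0.9,0,0,0,0,1,0,0.9,0,0,0,0,0.6,0,0.9,0,0,0,0,0,0,0.9]'

```text
t: 35.45
tool_pos: [0.5762, -0.2306, 0.015]
tool_rot: [-0.062, 2.193, -2.193]
contact_force: [0.1, -0.0, 0.0]
opening: 0.0768
```

```bash
python3 st.py 0.575 -0.23 0.013 -1.5128;python3 w.py 19 wrist
```

```text
t 35.45 pos [ 0.5762 -0.2306  0.015 ] F [ 0.1 -0.   0. ] open 0.0768 q [-0.5   0.26  1.76 -0.    1.11  1.01]
axes x [-0.998 -0.056  0.   ] y [-0. -0. -1.] z [ 0.056 -0.998  0.   ]
turn total (tool axes) [-0.    -0.002  0.   ]
shift cm: now axes [ 0.12  0.2  -0.07]  goal axes [ 0.12  0.2  -0.07]
```

View pics/wrist19.png

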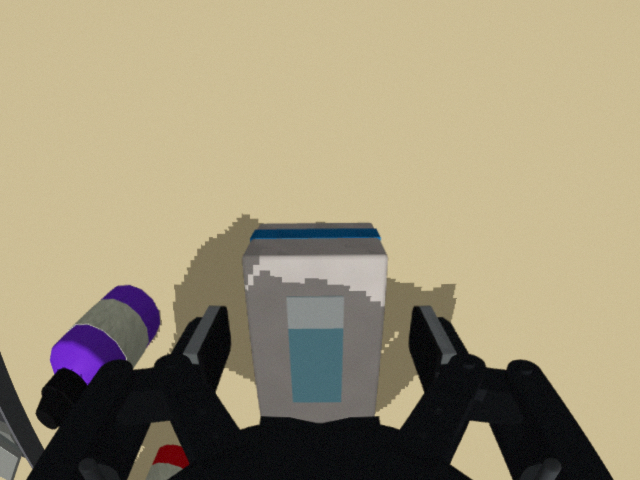

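>>> servo_tool --commands '[0,0,0,0,0.2,0,0.9,0,0,0,0,0,0,0.9,0,0,0,0,0,0,0,0,0,0,0,0,0,0,0,0,0,0,0,0,0,0,0,0,0,0,0,0,0,0,0,0,0,0,0]' --grip_force 40

```text
t: 36.2
tool_pos: [0.5779, -0.2313, 0.0157]
tool_rot: [-0.058, 2.189, -2.194]
contact_force: [0.2, -0.9, 0.3]
opening: 0.0497
```

```bash
python3 st.py;python3 w.py 20 wrist; python3 - <<'E'
from h import *
im=dict(np.load("wrist19.npz")); print(fish(im,315,255,.042)); im=dict(np.load("wrist20.npz")); cv2.imwrite("pics/w20.png",im["frame"][150:,:,::-1])
E
```

```text
t 36.20 pos [ 0.5779 -0.2313  0.0157] F [ 0.2 -0.9  0.3] open 0.0497 q [-0.5   0.26  1.76 -0.    1.11  1.01]
axes x [-0.998 -0.056 -0.004] y [ 0.004 -0.002 -1.   ] z [ 0.056 -0.998  0.002]
[ 0.6131 -0.2281]
```

View pics/w20.png

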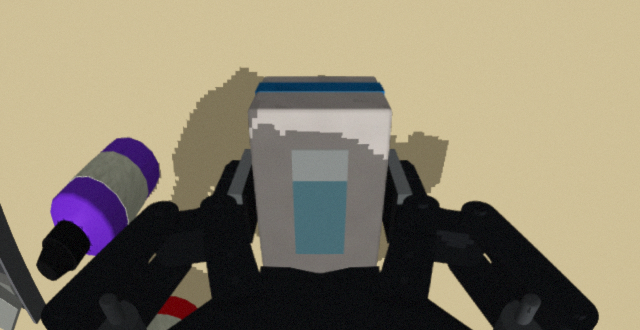

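```bash
cat >> m1.py <<'E'
print("lane up",T2(557,80,.086),T2(710,86,.086),"low stop top",T2(545,462,.0415),T2(692,466,.0415))
print("scene up",S2(383,408,.086),S2(285,498,.086),"stop",S2(125,247,.0415),S2(28,322,.0415))
o=np.array([.4845,.051,.049]);c,s_=np.cos(.38),np.sin(.38);y=-.022
ex=np.array([c*np.cos(y),c*np.sin(y),s_]);ey=np.array([-np.sin(y),np.cos(y),0]);ez=np.cross(ex,ey)
print("pred up",[(o+.085*ex+k*ey+.006*ez).round(4).tolist() for k in(.033,-.033)],"stop",[(o-.0865*ex+k*ey+.03*ez).round(4).tolist() for k in(.033,-.033)])
for h in (.003,.03,.06): print("tcp at box +%.3f"%h,(o+.044*ex+(.0157+h)*ez).round(4))
E
python3 m1.py | tail -6
```

```text
lane up [0.5622 0.0855] [0.5613 0.0152] low stop top [0.389  0.0877] [0.3887 0.019 ]
scene up [0.5669 0.08  ] [0.568  0.0133] stop [0.3955 0.0867] [0.3947 0.0204]
pred up [[0.5619, 0.0823, 0.0861], [0.5605, 0.0163, 0.0861]] stop [[0.3938, 0.086, 0.0448], [0.3923, 0.02, 0.0448]]
tcp at box +0.003 [0.5184 0.0503 0.0827]
tcp at box +0.030 [0.5084 0.0505 0.1078]
tcp at box +0.060 [0.4973 0.0507 0.1356]
```

>>> servo_tool --commands '[0,0,0,0,-1,0,0,0,0,0,0,-3,0,0,0,0,0,0,-4,0,0,0,0,0,0,-4,0,0,0,0,0,0,-4,0,0,0,0,0,0,-2,0,0,0,0,0,0,0,0,0,0,0,0,0,0,0,0]'

```text
t: 37.05
tool_pos: [0.5749, -0.2298, 0.2025]
tool_rot: [-0.063, 2.194, -2.193]
contact_force: [0.8, -0.1, -3.1]
opening: 0.0494
```

```bash
python3 st.py 0.50 0.051 0.16 -1.593 0.38
```

```text
t 37.05 pos [ 0.5749 -0.2298  0.2025] F [ 0.8 -0.1 -3.1] open 0.0494 q [-0.5   0.06  1.65 -0.    1.43  1.01]
axes x [-0.998 -0.056  0.001] y [-0.001  0.    -1.   ] z [ 0.056 -0.998 -0.   ]
turn total (tool axes) [0.015 0.077 0.381]
shift cm: now axes [  5.9    4.27 -28.46]  goal axes [  9.11   0.94 -27.91]
```

>>> servo_tool --commands '[0,0.077,0,0,0,-2,0,0,0,0,0.5,0,-4,0,0,0,0,0.5,0,-4,0,0,0,0,0.5,0,-4,0,0,0,0,0.5,0,-4,0,0,0,0,0.5,0,-4,0,0,0,0,0.5,0,-4,0,0,0,0,0,0,-2,0,0,0,0,0,0,0,0,0,0,0.08,0,0,0,0,0,0,0.08,0,0,0,0,0,0,0.08,0,0,0,0,0,0,0.08,0,0,0,0,0,0,0.06,0,0,0,0,0,0,0,0,0,0,0,0,0,0,0,0,0,0,0]'

```text
validation failed for argument at $.co...
```

```bash
python3 st.py 0.50 0.051 0.14 -1.593 0.38; python3 w.py 21 wrist scene
```

```text
t 37.05 pos [ 0.5749 -0.2298  0.2025] F [ 0.8 -0.1 -3.1] open 0.0494 q [-0.5   0.06  1.65 -0.    1.43  1.01]
axes x [-0.998 -0.056  0.001] y [-0.001  0.    -1.   ] z [ 0.056 -0.998 -0.   ]
turn total (tool axes) [0.015 0.077 0.381]
shift cm: now axes [  5.89   6.27 -28.46]  goal axes [  9.85   2.8  -27.91]
```

View pics/wrist21.png

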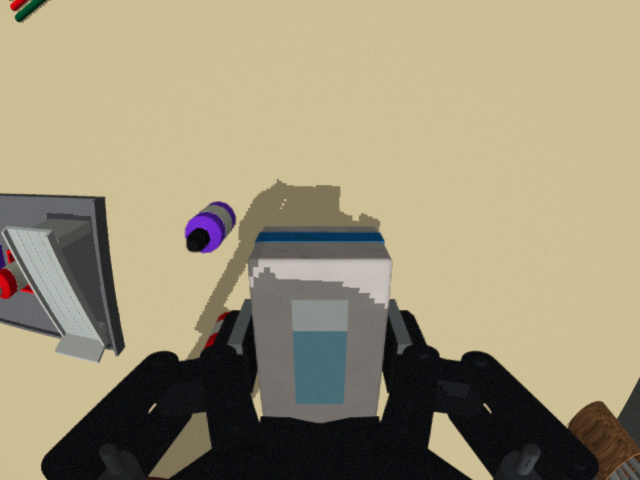

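View pics/scene21.png

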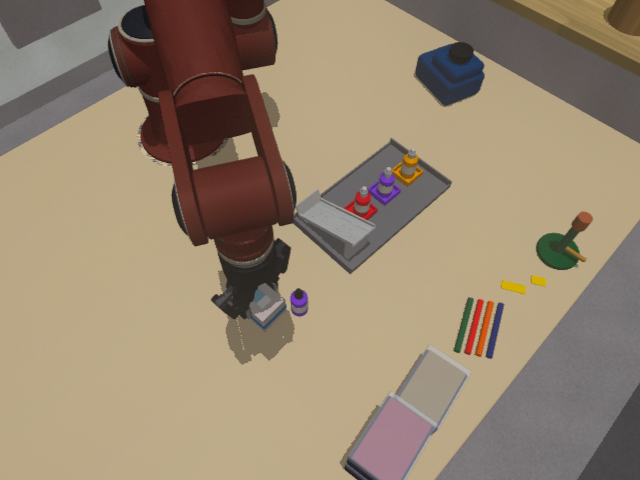

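The call was refused because I miscounted the rows. The box is still held and lifted, so I'll resend.

>>> servo_tool --commands '[0,0.077,0,0,0,-2,0,0,0,0,0.5,0,-4,0,0,0,0,0.5,0,-4,0,0,0,0,0.5,0,-4,0,0,0,0,0.5,0,-4,0,0,0,0,0.5,0,-4,0,0,0,0,0.5,0,-4,0,0,0,0,0,0,-2,0,0,0,0,0,0,0,0,0,0,0.08,0,0,0,0,0,0,0.08,0,0,0,0,0,0,0.08,0,0,0,0,0,0,0.08,0,0,0,0,0,0,0.06,0,0,0,0,0,0,0,0,0,0,0,0,0,0,0,0,0,0]'

```text
t: 38.75
tool_pos: [0.5317, 0.0579, 0.1653]
tool_rot: [0.376, 2.054, -2.056]
contact_force: [0.1, -0.3, -2.3]
opening: 0.0489
```

```bash
python3 st.py 0.50 0.051 0.14 -1.593 0.38; python3 w.py 22 wrist scene
```

```text
t 38.75 pos [0.5317 0.0579 0.1653] F [ 0.1 -0.3 -2.3] open 0.0489 q [-0.03 -0.34  2.1   0.    1.05  1.57]
axes x [-0.945  0.03  -0.325] y [ 0.325 -0.006 -0.946] z [-0.031 -1.    -0.004]
turn total (tool axes) [ 0.001 -0.009  0.049]
shift cm: now axes [3.79 1.37 0.8 ]  goal axes [3.86 1.18 0.76]
```

View pics/wrist22.png

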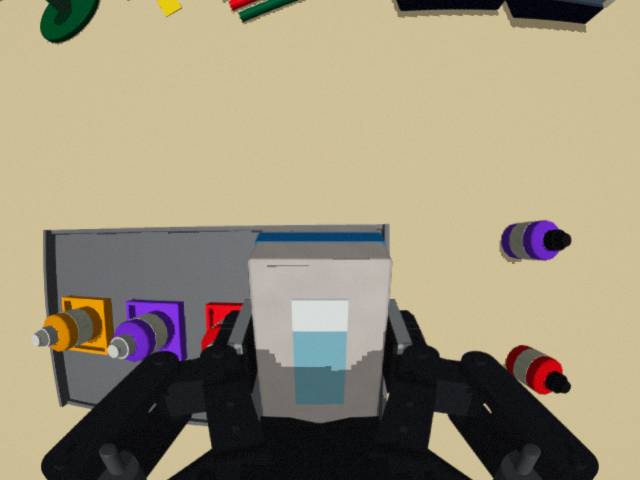

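View pics/scene22.png

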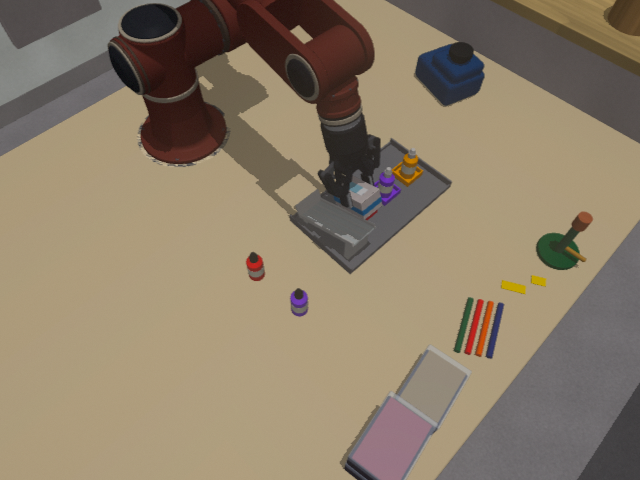

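>>> servo_tool --commands '[0,-0.009,0.049,0,0,0,0,0,0,0,0,0,0,0,0,0,0,1.3,0,0.2,0,0,0,0,1.3,0,0.3,0,0,0,0,1.2,0,0.2,0,0,0,0,0,0,0,0,0,0,0,0,0,0,0]'

```text
t: 39.55
tool_pos: [0.4992, 0.0505, 0.1534]
tool_rot: [0.411, 2.02, -2.028]
contact_force: [-0.2, -0.8, -0.9]
opening: 0.0494
```

```bash
python3 st.py 0.5015 0.0507 0.1265 -1.593 0.38
```

```text
t 39.55 pos [0.4992 0.0505 0.1534] F [-0.2 -0.8 -0.9] open 0.0494 q [-0.05 -0.46  2.22  0.01  1.01  1.54]
axes x [-0.929  0.022 -0.369] y [ 0.369 -0.008 -0.929] z [-0.024 -1.    -0.001]
turn total (tool axes) [-0.    -0.002  0.002]
shift cm: now axes [ 0.78  2.58 -0.02]  goal axes [ 0.79  2.58 -0.02]
```

>>> servo_tool --commands '[0,0,0,0.8,0.6,0,0,0,0,0,0,1,0,0,0,0,0,0,1,0,0,0,0,0,0,1,0,0,0,0,0,0,0.5,0,0,0,0,0,0,0,0,0,0,0,0,0,0,0,0]'

```text
t: 40.25
tool_pos: [0.5085, 0.0505, 0.1082]
tool_rot: [0.41, 2.022, -2.029]
contact_force: [0.1, -0.8, -1.8]
opening: 0.0492
```

```bash
python3 st.py 0.5190 0.0505 0.083 -1.593 0.38; python3 w.py 23 wrist scene top; python3 - <<'E'
from h import *
crop(np.load("scene23.npz")["frame"],280,130,440,250,5,"pics/s23.png")
E
```

```text
t 40.25 pos [0.5085 0.0505 0.1082] F [ 0.1 -0.8 -1.8] open 0.0492 q [-0.05 -0.37  2.23  0.01  0.9   1.53]
axes x [-0.93   0.023 -0.367] y [ 0.367 -0.008 -0.93 ] z [-0.024 -1.    -0.001]
turn total (tool axes) [ 0.    -0.002  0.004]
shift cm: now axes [-0.06  2.73 -0.02]  goal axes [-0.04  2.73 -0.02]
```

View pics/s23.png

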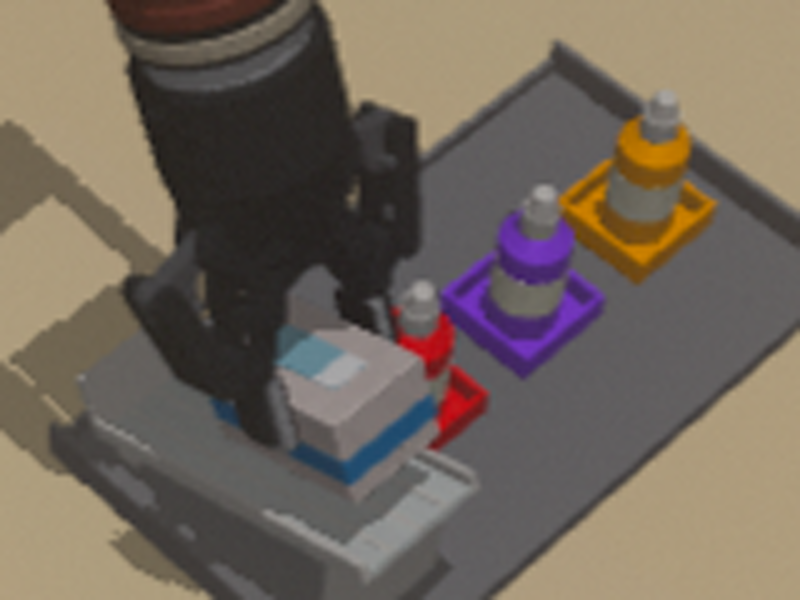

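View pics/wrist23.png

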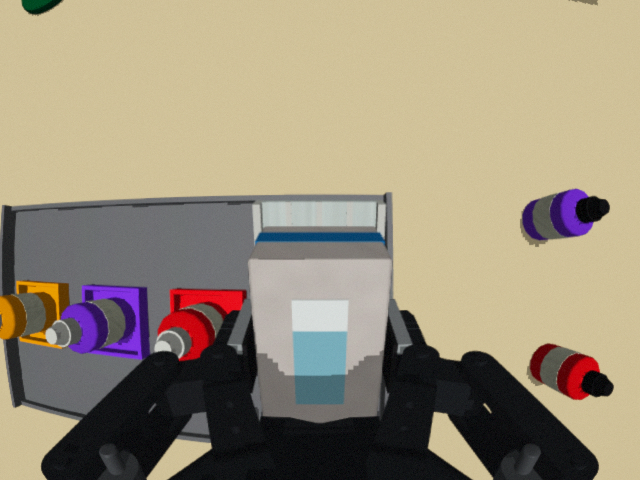

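The lane's inner edges at (262..380, 205) sit either side of the box centre at about 320, so it is aligned. I'll lower it along the lane normal.

>>> servo_tool --commands '[0,0,0,-0.05,0.7,0,0,0,0,0,0,0.7,0,0,0,0,0,0,0.6,0,0,0,0,0,0,0,0,0,0,0,0,0,0,0,0]'

```text
t: 40.9
tool_pos: [0.5178, 0.0503, 0.0899]
tool_rot: [0.413, 2.019, -2.027]
contact_force: [0.3, 0.1, -1.9]
opening: 0.0495
```

```bash
python3 st.py 0.5190 0.0505 0.083 -1.593 0.38; python3 w.py 24 wrist scene; python3 - <<'E'
from h import *
crop(np.load("scene24.npz")["frame"],280,130,440,250,5,"pics/s24.png")
E
```

```text
t 40.90 pos [0.5178 0.0503 0.0899] F [ 0.3  0.1 -1.9] open 0.0495 q [-0.05 -0.31  2.23  0.02  0.85  1.53]
axes x [-0.929  0.022 -0.37 ] y [ 0.37  -0.008 -0.929] z [-0.024 -1.    -0.001]
turn total (tool axes) [ 0.    -0.002  0.001]
shift cm: now axes [ 0.15  0.69 -0.03]  goal axes [ 0.15  0.69 -0.03]
```

View pics/s24.png

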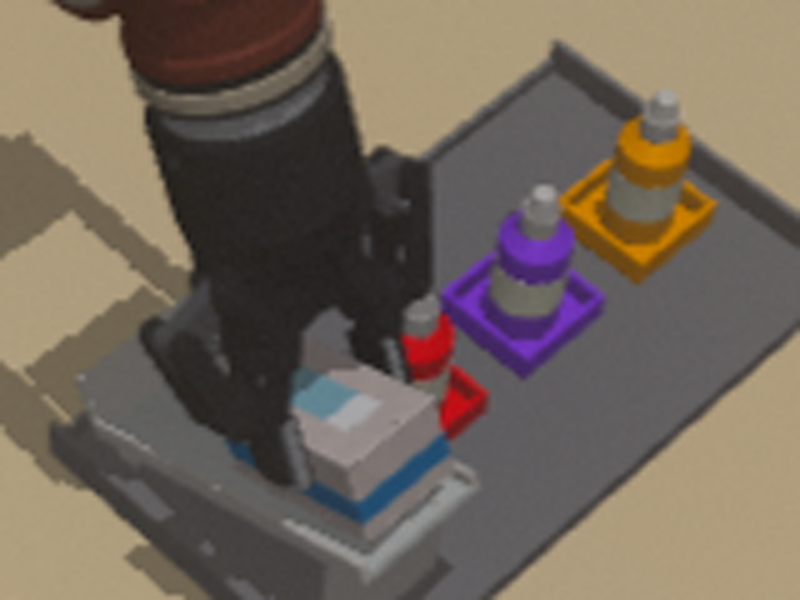

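View pics/wrist24.png

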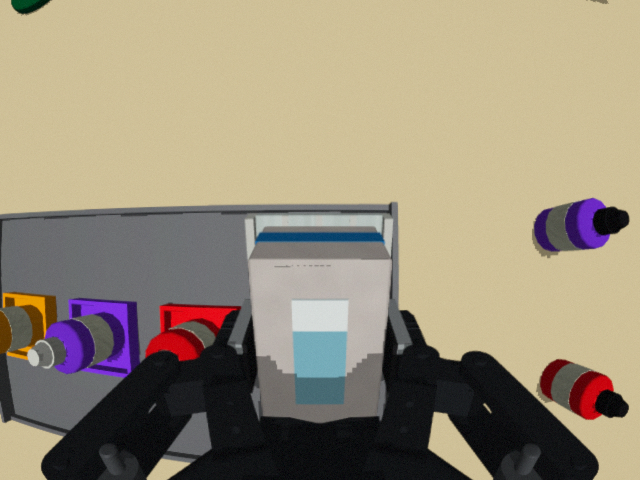

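>>> servo_tool --commands '[0,0,0,0.15,0.4,0,0,0,0,0,0,0.3,0,0,0,0,0,0,0,0,0,0,0,0,0,0.15,0,0,0,0,0,0,0,0,0]'

```text
t: 41.5
tool_pos: [0.5199, 0.0503, 0.0815]
tool_rot: [0.414, 2.019, -2.026]
contact_force: [0.3, -0.2, -2.9]
opening: 0.049
```

```bash
python3 st.py 0.5190 0.0505 0.080 -1.593 0.38
```

```text
t 41.50 pos [0.5199 0.0503 0.0815] F [ 0.3 -0.2 -2.9] open 0.049 q [-0.05 -0.3   2.23  0.02  0.83  1.53]
axes x [-0.928  0.022 -0.371] y [ 0.371 -0.008 -0.928] z [-0.024 -1.    -0.001]
turn total (tool axes) [ 0.    -0.002 -0.001]
shift cm: now axes [ 0.14  0.1  -0.02]  goal axes [ 0.14  0.1  -0.02]
```

>>> servo_tool --commands '[0,0,0,0,0.15,0,0,0,0,0,0,0,0,0]'

```text
t: 41.7
tool_pos: [0.5207, 0.0502, 0.0803]
tool_rot: [0.414, 2.018, -2.026]
contact_force: [-0.4, -0.3, -2.0]
opening: 0.0494
```

```bash
python3 st.py 0.5190 0.0505 0.080 -1.593 0.38;python3 w.py 25 wrist scene; python3 - <<'E'
from h import *
crop(np.load("scene25.npz")["frame"],310,170,400,240,8,"pics/s25.png")
E
```

```text
t 41.70 pos [0.5207 0.0502 0.0803] F [-0.4 -0.3 -2. ] open 0.0494 q [-0.05 -0.29  2.23  0.02  0.83  1.53]
axes x [-0.928  0.022 -0.372] y [ 0.372 -0.008 -0.928] z [-0.024 -1.    -0.001]
turn total (tool axes) [ 0.    -0.002 -0.001]
shift cm: now axes [ 0.17 -0.04 -0.02]  goal axes [ 0.17 -0.04 -0.02]
```

View pics/s25.png

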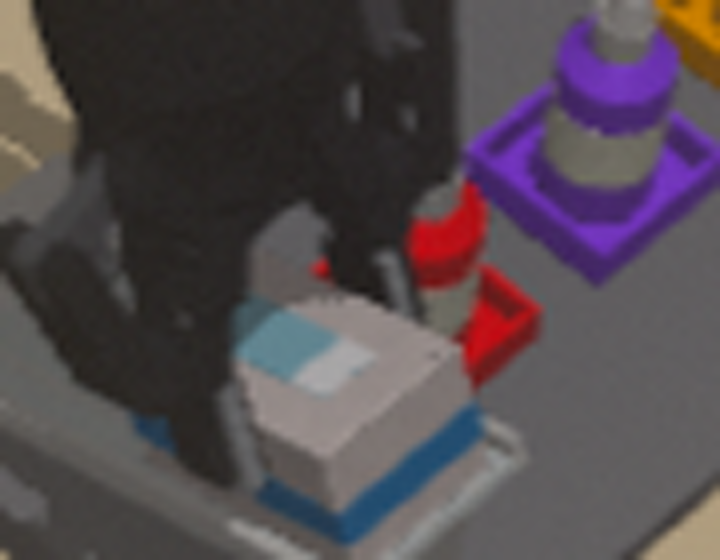

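>>> servo_tool --commands '[0,0,0,0,0.15,0,0,0,0,0,0,0,0,0]'

```text
t: 42.0
tool_pos: [0.5224, 0.0502, 0.0812]
tool_rot: [0.416, 2.017, -2.025]
contact_force: [-0.9, -0.6, -2.4]
opening: 0.0492
```

```bash
python3 st.py 0.5190 0.0505 0.080 -1.593 0.38
```

```text
t 42.00 pos [0.5224 0.0502 0.0812] F [-0.9 -0.6 -2.4] open 0.0492 q [-0.05 -0.29  2.22  0.01  0.82  1.53]
axes x [-0.927  0.022 -0.374] y [ 0.374 -0.009 -0.927] z [-0.024 -1.    -0.   ]
turn total (tool axes) [-0.    -0.001 -0.003]
shift cm: now axes [ 0.36 -0.01 -0.02]  goal axes [ 0.36 -0.01 -0.03]
```

>>> servo_tool --commands '[0,0,0,0,0.15,0,0,0,0,0,0,0,0,0]'

```text
t: 42.2
tool_pos: [0.5237, 0.0502, 0.0815]
tool_rot: [0.417, 2.015, -2.024]
contact_force: [-0.7, -0.6, -2.3]
opening: 0.0492
```

```bash
python3 st.py 0.5190 0.0505 0.080 -1.593 0.38
```

```text
t 42.20 pos [0.5237 0.0502 0.0815] F [-0.7 -0.6 -2.3] open 0.0492 q [-0.05 -0.29  2.22  0.01  0.82  1.53]
axes x [-0.927  0.022 -0.375] y [ 0.375 -0.009 -0.927] z [-0.023 -1.    -0.   ]
turn total (tool axes) [-0.    -0.001 -0.005]
shift cm: now axes [ 0.5  -0.03 -0.02]  goal axes [ 0.5  -0.03 -0.02]
```

The box is on the lane floor: its height works out to 15.7 mm, as expected, and it now skims along the slope. I'll come back 4 mm downslope and release.

>>> servo_tool --commands '[0,0,0,0.4,-0.05,0,0,0,0,0,0,0,0,0,0,0,0,0,0,0,0]'

```text
t: 42.5
tool_pos: [0.5189, 0.0503, 0.0794]
tool_rot: [0.416, 2.016, -2.025]
contact_force: [-1.4, 0.1, 0.6]
opening: 0.0492
```

```bash
python3 st.py 0.5190 0.0505 0.080 -1.593 0.38
```

```text
t 42.50 pos [0.5189 0.0503 0.0794] F [-1.4  0.1  0.6] open 0.0492 q [-0.05 -0.3   2.23  0.01  0.82  1.53]
axes x [-0.927  0.022 -0.374] y [ 0.374 -0.009 -0.927] z [-0.023 -1.    -0.   ]
turn total (tool axes) [-0.    -0.001 -0.004]
shift cm: now axes [-0.03 -0.05 -0.02]  goal axes [-0.03 -0.05 -0.02]
```

>>> servo_tool --commands '[0,0,0,0,0,0,0.75,0,0,0,0,0,0,0.75,0,0,0,0,0,0,0.75,0,0,0,0,0,0,0.75,0,0,0,0,0,0,0.75,0,0,0,0,0,0,0.75]'

```text
t: 43.1
tool_pos: [0.5203, 0.0502, 0.0808]
tool_rot: [0.419, 2.014, -2.023]
contact_force: [0.1, -0.2, 0.5]
opening: 0.064
```

```bash
python3 st.py; python3 w.py 26 wrist scene; python3 - <<'E'
from h import *
crop(np.load("scene26.npz")["frame"],280,130,440,250,5,"pics/s26.png")
E
```

```text
t 43.10 pos [0.5203 0.0502 0.0808] F [ 0.1 -0.2  0.5] open 0.064 q [-0.05 -0.3   2.23  0.01  0.82  1.53]
axes x [-0.926  0.022 -0.377] y [ 0.377 -0.009 -0.926] z [-0.023 -1.    -0.   ]
```

View pics/s26.png

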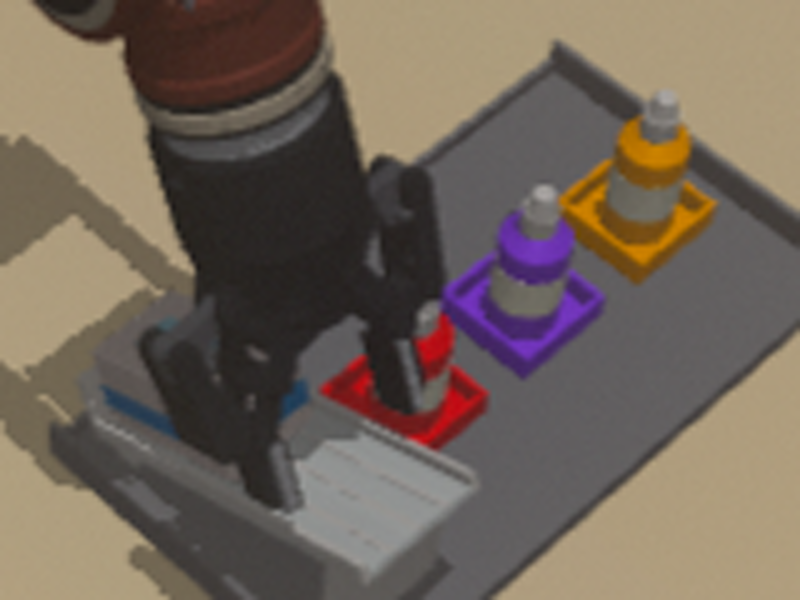

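View pics/wrist26.png

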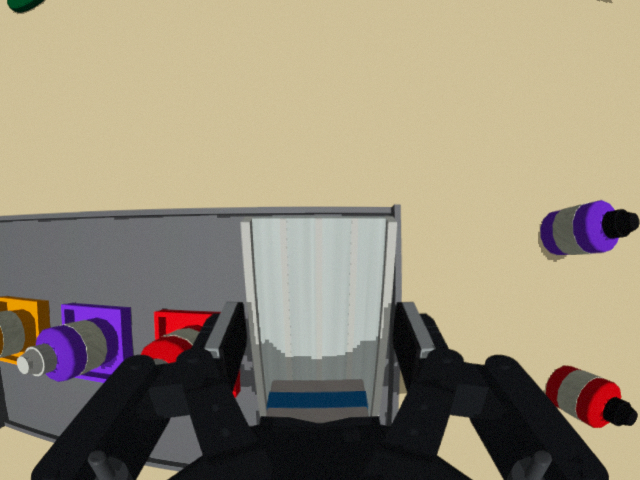

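The box slid down to the stop. I'll retreat along the tool axis and check.

>>> servo_tool --commands '[0,0,0,0,-1.5,0,0.75,0,0,0,-0.5,-2.5,0,0.75,0,0,0,-1,-3,0,0.75,0,0,0,-1,-3,0,0.75,0,0,0,-1,-3,0,0.75,0,0,0,-1,-3,0,0.75,0,0,0,-1,-3,0,0.75,0,0,0,0,0,-4,0.75,0,0,0,0,0,4,0.75,0,0,0,0,0,4,0.75,0,0,0,0,0,4,0.75,0,0,0,0,0,4,0.75,0,0,0,0,0,4,0.75,0,0,0,0,0,4,0.75,0,0,0,0,0,0,0.75]'

```text
t: 44.7
tool_pos: [0.4978, -0.1397, 0.2865]
tool_rot: [0.386, 2.006, -1.999]
contact_force: [0.2, 0.6, -0.0]
opening: 0.064
```

```bash
python3 st.py; python3 w.py 27 wrist scene top; python3 - <<'E'
from h import *
crop(np.load("scene27.npz")["frame"],280,130,440,250,5,"pics/s27.png")
crop(np.load("top27.npz")["frame"],155,190,415,310,3,"pics/t27.png")
E
```

```text
t 44.70 pos [ 0.4978 -0.1397  0.2865] F [ 0.2  0.6 -0. ] open 0.064 q [-0.53 -0.5   2.02  0.21  1.28  1.01]
axes x [-0.924 -0.01  -0.381] y [ 0.381  0.005 -0.924] z [ 0.011 -1.    -0.001]
```

View pics/s27.png

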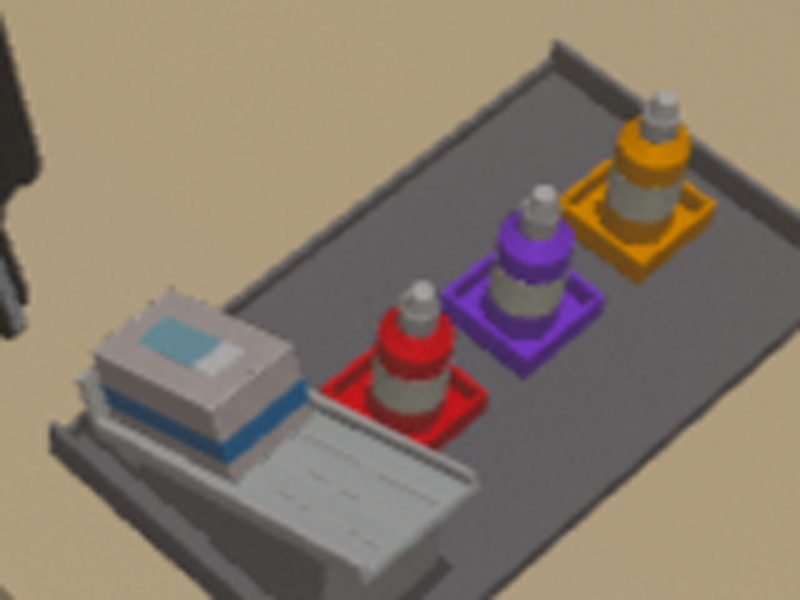

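View pics/t27.png

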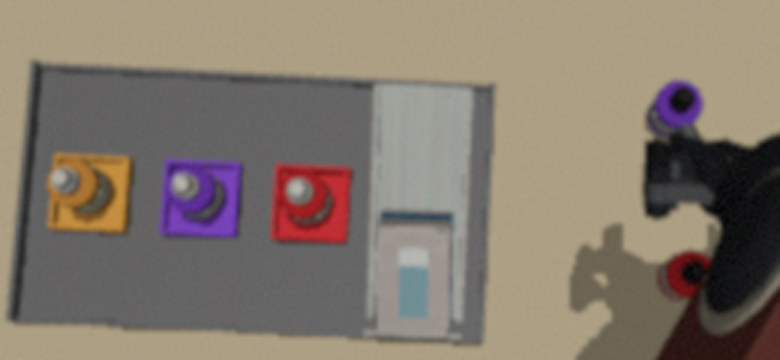

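View pics/wrist27.png

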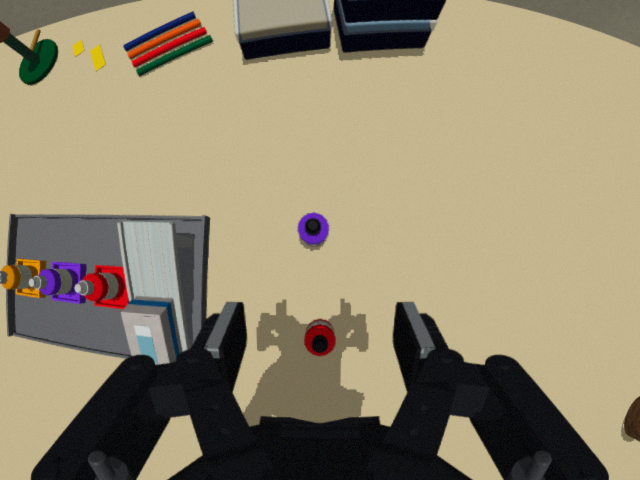

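```bash
python3 - <<'E'
from h import *
im=dict(np.load("wrist27.npz")); print(fish(im,312,226,.085),fish(im,319,342,.085))
from station import ticket; print(ticket.finish_job())
E
```

```text
[ 0.5578 -0.1325] [ 0.4423 -0.1406]
the job is handed in; nothing more can be done
None
```

The caddy is set out and the job is handed in, at about 45 s. The violet, amber and red white-capped bottles were placed first, each in the pocket of its own colour. The slide box was then set lengthways on the upper end of the lane and released, and it slid down by itself.

**Bottles and box:** The last scene, top and wrist pictures, taken about 1.6 s after release with the gripper clear, show the three bottles upright in their pockets. They show the box lying flat in the lane against the lower stop.

**Old stock:** I measured the black-capped bottles at (0.558, -0.133) and (0.442, -0.141), within 2–5 mm of the first readings. The cameras disagree with each other by about as much.

**What went wrong along the way:**
- On the first violet grasp the descent fell short and gripped the bottle at its shoulder. I reopened and re-gripped lower.
- One move call was refused because I miscounted its rows.
- The plane I fitted to the lane's depth readings came out wrong, so I used the slope you gave.

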